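# Nip up a gas filter bonnet in short spanner swings

### The job

The filter in the carrier-gas panel has a new element, but its brass bonnet is still loose. Take the larger ring spanner from the blue mat and tighten the bonnet clockwise, in short swings between the valve and the regulator, lifting the ring off and re-seating it for each swing, until it is firmly nipped up on its gasket without over-tightening. Set the ring on without forcing it, keep off the valve, the regulator and the other things, and finish by laying the spanner flat back on the mat, leaving the bonnet tight.

Things in the scene. Friction and masses are not known exactly. Their poses are not given: they have to be found in the camera images.
- panel: Fixed gas panel: aluminium plate 200 mm deep (x), 350 mm wide (y), top 22 mm above the bench. In a row along its y: valve at +104 mm, tee filter with the bonnet at 0, regulator at -114 mm. Origin: on the bench below the bonnet's axis; -x is its open front, z up. Seen from the bonnet, only about 45 degrees to either side of the panel's -x are free for a hand on the spanner.
- bonnet (a joint): The brass bonnet nut running down on its thread, vertical axis: rad, growing clockwise seen from above (tightening). 0, its end: it has met its gasket, at no marked angle; it starts 1.85 to 2.5 rad short of that. Running it takes 0.25 N m. On the gasket it hardly turns further, only the moment rises (25 N m per rad): nipped up is 0.8 to 1.2 N m; over 1.4 N m spoils the gasket.
- bonnet_seat (a point): On the bonnet's axis, 90 mm above the bench, at the foot of its hexagon, on the round flange (52 mm across), where the ring comes to rest. The hexagon is 32 mm across flats, 19 mm high. x points to a corner of it (red mark on top) and turns with the bonnet; z up. Clockwise seen from above tightens; swinging back with the ring on undoes it.
- filter: The tee filter under the bonnet, fixed to the panel: foot, steel body 39 mm across and a round flange 52 mm across whose top, 90 mm above the bench, is the ring's seat. Origin: on the bench, on the bonnet's axis. The ring may bear on it with up to 25 N.
- flats: The six flats of the bonnet's hexagon, up to 16.5 mm above bonnet_seat, 32 mm across, brass, turning with it; where the ring bears when it turns the bonnet. Origin and axes as bonnet_seat.
- crown: The chamfered top of the bonnet's hexagon, from 16.5 to 19 mm above bonnet_seat, turning with it; 1.8 mm smaller all round at the top. Origin as bonnet_seat. The ring may bear on it with up to 25 N.
- valve: Shut-off valve of steel with a blue lever, left of the filter, fixed to the panel: a block 70 mm (x) by 44 mm (y), body up to 124 mm, lever top 143 mm above the bench. Origin: on the bench, below its centre.
- regulator: Pressure regulator, right of the filter, fixed to the panel: round body 64 mm across, black knob up to 146 mm above the bench, with a gauge 46 mm across standing 52 mm out from its axis towards the panel's -x at 120 mm height. Origin: on the bench, below its axis.
- spanner: Larger chromed double-ended cranked ring spanner, 236 mm long, 0.22 to 0.35 kg, lying on the mat, rings down, shank raised like a bridge. Origin: midway along, level with the rings' undersides; x runs to the large ring (+95 mm; small ring at -95 mm), z up. Shank 18 mm wide, 11 mm thick, straight from x = -50 to +50 mm, mid-height 27 mm over the rings' undersides. Balances near its middle.
- spanner_grip (a point): Middle of the spanner's shank, half-way up its thickness (27 mm above the rings' undersides); axes as the spanner's.
- spanner_ring (a point): Centre of the spanner's large ring, at its underside. The ring is 51 mm across and 14 mm high; its six-sided hole is 33.6 mm across flats, with corners on the spanner's x axis: so it fits the bonnet at every 60 degrees with about 5 degrees of play either way.
- mat: Blue rubber tool mat, 310 mm (x) by 280 mm (y), 4 mm thick, fixed. Origin: centre of its underside.
- small_spanner: A smaller ring spanner of the same kind, 171 mm long, also on the mat; too small for the bonnet. Origin: midway along it at the rings' undersides, x along it. Leave alone.
- used_element: Old bronze filter element, 24 mm across, 34 mm high, standing on the bench. Origin: centre of its underside. Leave alone.
- leak_bottle: Clear bottle with a red cap, 54 mm across, 150 mm high. Origin: centre of its underside. Leave alone.
- gasket_jar: Amber jar with a black lid, 56 mm across, 62 mm high. Origin: centre of its underside. Leave alone.
- vial_rack: White rack of small blue-capped vials, 120 by 90 mm, 45 mm high. Origin: centre of its underside. Leave alone.
- parts_tray: Grey divided tray of fittings, 110 by 150 mm, 28 mm high. Origin: centre of its underside. Leave alone.
- screwdriver: Orange-handled screwdriver, 190 mm long, lying on the bench. Leave alone.
Things that resemble listed ones, but are neither listed nor needed, are in the scene too. What is shaped like the spanner but pink or red is not meant.

How it is judged:
By the outcome, as a careful person would: the job done as asked, in the order asked, and still so for the second after the job is handed in, with the robot touching nothing.
It also fails if it takes over 72 s, if anything falls off the work surface, if the arm or the gripper's body presses on something with over 40 N, if the wrist force passes 120 N, or if a joint passes its speed limit or range.

### The arm

A 6-joint arm with a two-finger parallel gripper is mounted at the origin on the work surface. World frame = base frame: x ahead of the robot, y to its left, z up, the work surface at z = 0. Lengths are in m, angles in rad, forces in N, time in s.
With the tool pointing down it reaches from about 0.375 to 0.925 m from the base axis. Payload 5.7 kg.
Tool frame: the origin (TCP) lies midway between the tips of the shut fingers; the grasp point (between the pads) lies robot.hold_point_z behind it (robot.hold_point_z is the distance from the TCP to the grasp point, in m); z points along the fingers, y is the direction in which the jaws open and shut (so a half turn about z gives the same grasp; the last joint's range is limited). The gripper opens to 85 mm and grips with 20 to 120 N. Pads are 22 mm wide; open, the fingers measure 114 mm over their backs; the gripper's body (76 mm by 85 mm) begins 54 mm behind the grasp point. The pads swing forward as they close: fully open they stand 13 mm farther back than shut.
Start: joints at [-1.42, 0.359, 1.51, -0, 1.272, -0.115], TCP at [0.158, -0.579, 0.231] pointing down, gripper open.
Joint ranges: [-2.97, 2.97], [-1.01, 2.36], [0.21, 2.38], [-0.96, 4.11], [0.2, 2.71], [-2.98, 2.98]. Speed limits (rad/s): [2.39, 2.39, 3.14, 3.14, 3.14, 3.14].

### API

Orientations are given as a unit quaternion [x, y, z, w].
In Python, from workcell import readout, capture, camera_info, ticket, robot gives the robot as it stands.
- The arm moves only by the tool servo_tool, never from a script. Its argument "plan" is a list of rows, each an object with "gripper": the opening, from -1 (shut) to 1 (fully open); "translation": the shift along the tool's x, y, z in mm, a list of three; "roll": the turn about the tool's z in degrees. In form: [{"gripper": gripper, "translation": [tx, ty, tz], "roll": roll}, ...]. A call has 1 to 8 rows; each row shifts and turns the commanded pose from where the row before left it, along the tool's axes as they then stand; what a row does not reach is not made up. A row lasts 1/12 s, in which the tool goes at most 41.7 mm and 7.16 degrees, less where a joint would pass 70% of its speed; a pose out of reach is approached as far as the arm can. A call is refused whole if a number of a shift passes 41.7 or a number of a turn 7.16, either way. A call with a gripper value outside its range is refused whole. The fingers move at their own pace and stop on an object; "force" is the grip in N (left out, the last holds). Time passes only in rows, so rows that do not move let the fingers close. It gives the time, the measured TCP pose, the force and the opening at its end, in the units of the state.
- readout.read_state(): the state, without advancing time (a new reading comes with each control period).
- capture(name): name is "scene" or "top" or "wrist"; returns the picture (420x560x3 uint8, red, green, blue); there is no depth.
- camera_info(name): a dict with "mtx" (3x3 intrinsics, pixels), "R" (3x3) and "t" (3): a world point X has camera coordinates R X + t; the wrist camera has in their place "hand_eye" (4x4, takes a point from camera to tool coordinates, whose origin is the TCP and whose axes are the flange's). Camera axes: x right, y down, z forward; pixel columns grow to the right and rows downward; lengths in m; the calibration is good to about 2 mm. A picture is of the moment at which its call begins: read the wrist's pose just before it. camera_info takes no time and is no camera call.
- ticket.job_done(): hands the job in, once; it reports no verdict.
The state is a dict: "clock": time; "q": joint angles; "joint_velocities": joint speeds; "joint_efforts": joint torques, N m; "eef_pos": TCP position; "tcp_rot": TCP orientation; "force": force on the tool from outside, world axes, zero at the start; "wrist_torque": the same for the moment, N m; "gripper_width": finger opening in m.
Only numpy, scipy, OpenCV 4.12 (cv2) and the standard library are available. Lean on these libraries where they do the work, as an engineer would, in place of code of your own. Each camera call takes 0.05 s, during which the arm holds its last target.

## Working session

There is one attempt and no reset: what is moved stays moved. The work goes in short steps, Python scripts to look and compute and a tool call to move; the robot and the scene stay as the last step left them, time stands still between calls to the robot, and variables do not carry over. Pictures are saved under pics/ and viewed, and the job is handed in when it is done.

Besides the shell and the picture viewer there is one more tool, called as name(argument=value, ...) on one line, values as JSON. servo_tool: Moves the arm, as the interface text tells. Its arguments: {"type":"object","properties":{"plan":{"type":"array"},"force":{"type":"number"}},"required":["plan"]}

```bash
mkdir -p pics; ls; python3 - <<'E'
from workcell import readout, capture, camera_info, ticket, robot
import cv2
print(readout.read_state())
print(robot.hold_point_z,[a for a in dir(robot) if a[0]!='_'])
for n in("scene","top","wrist"):
    cv2.imwrite(f"pics/{n}0.png",capture(n)[:,:,::-1]); print(n,camera_info(n))
E
```

```text
pics
{'clock': 0.0, 'q': array([-1.42006444e+00,  3.59455428e-01,  1.51144938e+00,  1.60425664e-05,
        1.27251230e+00, -1.15088046e-01]), 'joint_velocities': array([-0.00053857, -0.00056651,  0.00056612,  0.00049616, -0.0008942 ,
       -0.00192461]), 'joint_efforts': array([-2.22833289e-03, -5.27622199e+01, -2.78617966e+01, -5.82757930e-04,
        1.34384888e-02, -2.76222403e-05]), 'eef_pos': array([ 0.15752087, -0.57823709,  0.23047666]), 'tcp_rot': array([ 9.91180366e-01,  1.32516602e-01, -8.59309947e-06, -9.12220660e-04]), 'force': array([ 0.04720131,  0.06042702, -0.17800896]), 'wrist_torque': array([0.02825662, 0.02891363, 0.03962289]), 'gripper_width': 0.08543352125275319}
0.0187 ['PlanningError', 'hold_point_z']
scene {'mtx': array([[424.78356192,   0.        , 281.91386769],
       [  0.        , 424.78356192, 207.07653881],
       [  0.        ,   0.        ,   1.        ]]), 'R': array([[ 0.46390246,  0.8857105 , -0.01764731],
       [ 0.70462262, -0.38098272, -0.59863104],
       [-0.53693712,  0.26527172, -0.80083047]]), 't': array([-0.24705038, -0.3434801 ,  1.658
[... 235 characters left out ...]
-04],
       [-9.72690324e-01,  1.14368174e-01, -2.01973894e-01],
       [ 2.00707120e-01, -2.26061515e-02, -9.79390430e-01]]), 't': array([0.0269211 , 0.54574252, 1.25796473])}
wrist {'mtx': array([[300.06017103,   0.        , 281.49112239],
       [  0.        , 300.06017103, 214.37627838],
       [  0.        ,   0.        ,   1.        ]]), 'hand_eye': array([[ 8.84586890e-04, -9.52413657e-01, -3.04807223e-01,
         7.87815042e-02],
       [ 9.99996769e-01,  1.56883758e-03, -1.99994703e-03,
         9.64752500e-04],
       [ 2.38296989e-03, -3.04804469e-01,  9.52411968e-01,
        -1.43890664e-01],
       [ 0.00000000e+00,  0.00000000e+00,  0.00000000e+00,
         1.00000000e+00]])}
```

View pics/scene0.png

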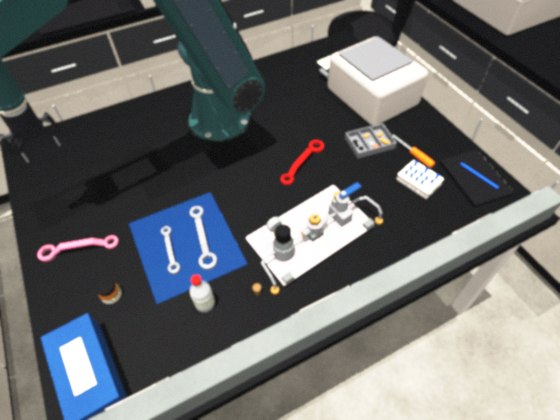

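View pics/top0.png

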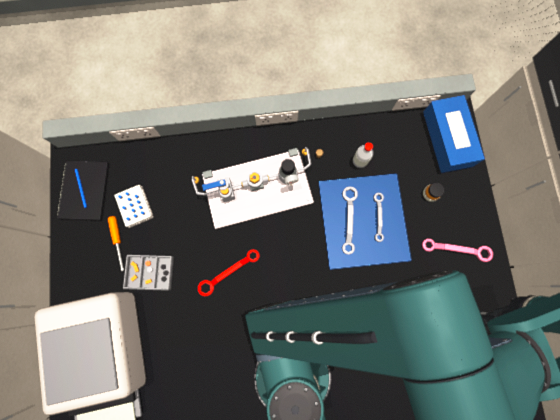

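View pics/wrist0.png

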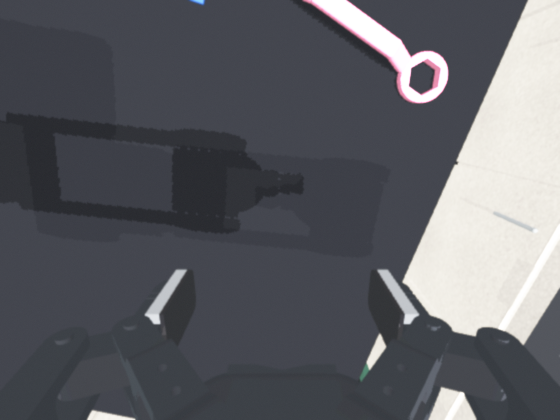

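The blue mat holds two chrome spanners in the top view: a large one from (350,193) to (348,248), and a small one from (379,198) to (380,237). The red one at (228,272) and the pink one at (458,250) are off the mat and not meant. I'll enlarge the crops.

```bash
python3 - <<'E'
import cv2
im=cv2.imread("pics/top0.png")
a=cv2.resize(im[175:275,310:420],None,fx=6,fy=6,interpolation=cv2.INTER_CUBIC); cv2.imwrite("pics/c1.png",a)
a=cv2.resize(im[140:230,185:325],None,fx=5.5,fy=5.5,interpolation=cv2.INTER_CUBIC); cv2.imwrite("pics/c2.png",a)
im=cv2.imread("pics/scene0.png")
a=cv2.resize(im[175:290,235:390],None,fx=5,fy=5,interpolation=cv2.INTER_CUBIC); cv2.imwrite("pics/c3.png",a)
E
```

```text
(no output)
```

View pics/c1.png

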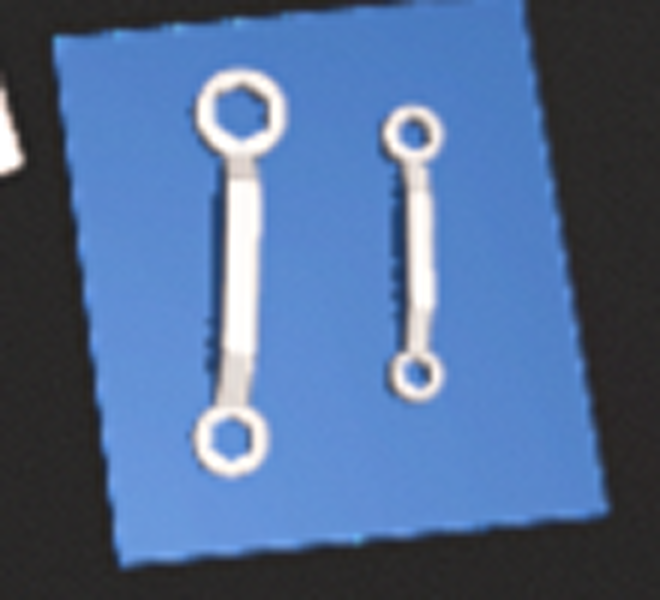

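View pics/c2.png

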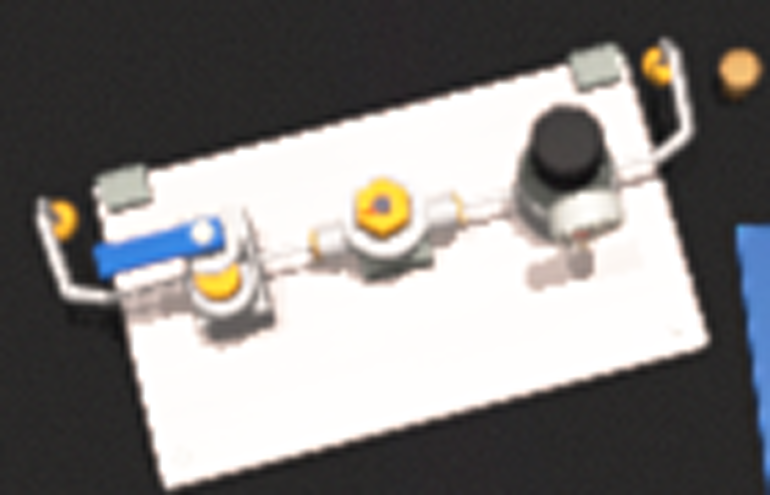

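View pics/c3.png

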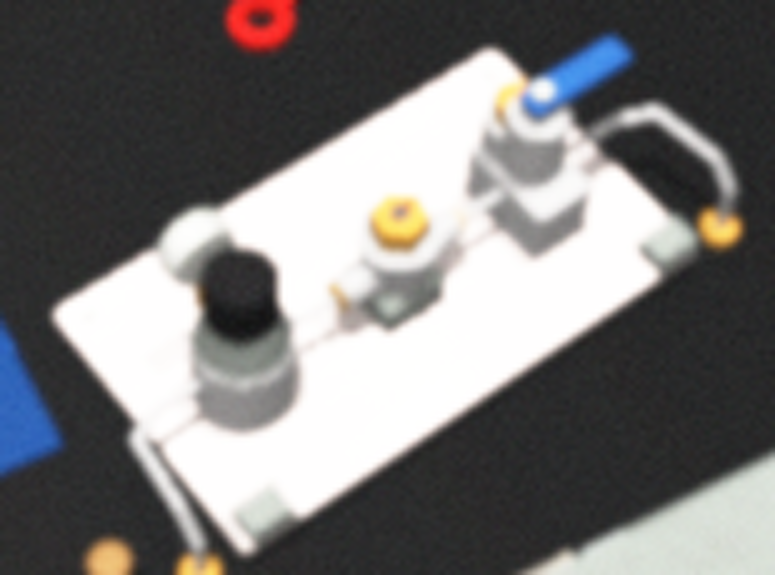

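The large spanner is the left one on the mat, with its large ring at the far end. Next I compute rough positions.

```bash
cat > h.py <<'E'
import numpy as np, cv2
from workcell import readout, capture, camera_info
from scipy.spatial.transform import Rotation as Rn
def back(ci,uv,z,pose=None):
    K=ci['mtx']
    uv=np.atleast_2d(np.float64(uv)); d=np.c_[uv,np.ones(len(uv))]@np.linalg.inv(K).T
    if pose is None:
        R=ci['R'].T; o=-R@ci['t']
    else:
        H=ci['hand_eye']; Rt=Rn.from_quat(pose[1]).as_matrix()
        R=Rt@H[:3,:3]; o=Rt@H[:3,3]+pose[0]
    d=d@R.T
    return o+d*((np.atleast_1d(z)-o[2])/d[:,2])[:,None]
def proj(ci,X,pose):
    H=ci['hand_eye']; Rt=Rn.from_quat(pose[1]).as_matrix()
    R=Rt@H[:3,:3]; o=Rt@H[:3,3]+pose[0]
    c=(np.atleast_2d(X)-o)@R; p=c@ci['mtx'].T; return p[:,:2]/p[:,2:]
def crop(uv,x0,y0,s): return (np.float64(uv)+.5)/s-.5+[x0,y0]
def st(): return readout.read_state()
def snap(name,f):
    s=st(); im=capture(name); cv2.imwrite(f,im[:,:,::-1]); return (s['eef_pos'],s['tcp_rot']),im
E
python3 - <<'E'
from h import *
ci=camera_info('top')
sp=back(ci,crop([[242,112],[232,440]],310,175,6),.016); print(sp, np.linalg.norm(sp[0]-sp[1]))
d=sp[0]-sp[1]; print(np.degrees(np.arctan2(d[1],d[0])), sp.mean(0))
print(back(ci,crop([[412,133],[416,374]],310,175,6),.014))
print('bonnet',back(ci,crop([[381,207]],185,140,5.5),.109))
p=back(ci,crop([[165,488],[707,343],[620,45],[97,180]],185,140,5.5),.022);print('panel',p)
for a,b in((0,1),(1,2),(2,3),(3,0)):
    d=p[b]-p[a];print(np.linalg.norm(d),np.degrees(np.arctan2(d[1],d[0])))
print('mat',back(ci,crop([[55,37],[525,0],[608,513],[120,566]],310,175,6),.004))
cs=camera_info('scene'); print('bonnet scene',back(cs,crop([[400,210]],235,175,5),.109))
H=camera_info('wrist')['hand_eye'];print(Rn.from_quat(st()['tcp_rot']).as_matrix())
E
```

```text
[[ 0.57431104 -0.273155    0.016     ]
 [ 0.38617302 -0.23879516  0.016     ]] 0.19124987834220855
-10.349923219792043 [ 0.48024203 -0.25597508  0.016     ]
[[ 0.55076274 -0.36991516  0.014     ]
 [ 0.41128328 -0.34889723  0.014     ]]
bonnet [[0.64396656 0.04996044 0.109     ]]
panel [[ 0.5051252   0.2055386   0.022     ]
 [ 0.55720092 -0.14083797  0.022     ]
 [ 0.75979416 -0.11087823  0.022     ]
 [ 0.70859306  0.23262829  0.022     ]]
0.3502693359454939 -81.44994669047924
0.20479650172551345 8.412004253479456
0.347301431520124 98.47776213980563
0.20526329489919073 -172.4162450021801
mat [[ 0.63501086 -0.17259073  0.004     ]
 [ 0.62495469 -0.45259961  0.004     ]
 [ 0.32129641 -0.44650466  0.004     ]
 [ 0.32413903 -0.1674209   0.004     ]]
bonnet scene [[0.64646554 0.04999089 0.109     ]]
[[ 9.64871252e-01  2.62723068e-01 -2.37056563e-04]
 [ 2.62723126e-01 -9.64870130e-01  1.48044749e-03]
 [ 1.60218909e-04 -1.49072146e-03 -9.99998876e-01]]
```

servo_tool(plan=[{"gripper":1,"translation":[0,0,0],"roll":6.4},{"gripper":1,"translation":[0,0,0],"roll":6.4},{"gripper":1,"translation":[0,0,0],"roll":6.4},{"gripper":1,"translation":[0,0,0],"roll":6.3},{"gripper":1,"translation":[22,-32,0],"roll":0},{"gripper":1,"translation":[22,-32,0],"roll":0},{"gripper":1,"translation":[22,-32,0],"roll":0},{"gripper":1,"translation":[22,-32,0],"roll":0}])

```text
clock: 0.82
eef_pos: [0.2676, -0.4673, 0.2309]
tcp_rot: [0.996, -0.09, -0.0, -0.0]
force: [-0.1, 0.2, 1.3]
gripper_width: 0.0855
```

servo_tool(plan=[{"gripper":1,"translation":[22,-32,6],"roll":0},{"gripper":1,"translation":[22,-32,7],"roll":0},{"gripper":1,"translation":[22,-32,7],"roll":0},{"gripper":1,"translation":[22,-32,7],"roll":0},{"gripper":1,"translation":[22,-32,7],"roll":0},{"gripper":1,"translation":[22,-32,7],"roll":0},{"gripper":1,"translation":[20,-32,7],"roll":0},{"gripper":1,"translation":[20,-24,2],"roll":0}])

```text
clock: 1.48
eef_pos: [0.4807, -0.2521, 0.18]
tcp_rot: [0.996, -0.089, -0.001, -0.001]
force: [0.2, -0.1, 0.4]
gripper_width: 0.0854
```

servo_tool(plan=[{"gripper":1,"translation":[0,0,0],"roll":0},{"gripper":1,"translation":[0,0,0],"roll":0}])

```text
clock: 1.65
eef_pos: [0.4812, -0.254, 0.1808]
tcp_rot: [0.996, -0.088, -0.0, -0.0]
force: [-1.0, 0.5, 0.8]
gripper_width: 0.0856
```

```bash
python3 - <<'E'
from h import *
p,im=snap('wrist','pics/w1.png'); np.savez('w1.npz',a=p[0],b=p[1]); print(p, st()['clock'],st()['q'],st()['force'],st()['wrist_torque'])
E
```

```text
(array([ 0.48120144, -0.25398119,  0.18084639]), array([ 9.96139565e-01, -8.77826193e-02, -3.86798355e-04, -1.71166393e-04])) 1.7 [-6.14610521e-01  3.31610179e-01  1.69197831e+00 -4.90146910e-04
  1.11883234e+00  1.13383064e+00] [-0.38855956 -0.87542434 -0.1870514 ] [ 0.00580323  0.0008078  -0.02704238]
```

View pics/w1.png

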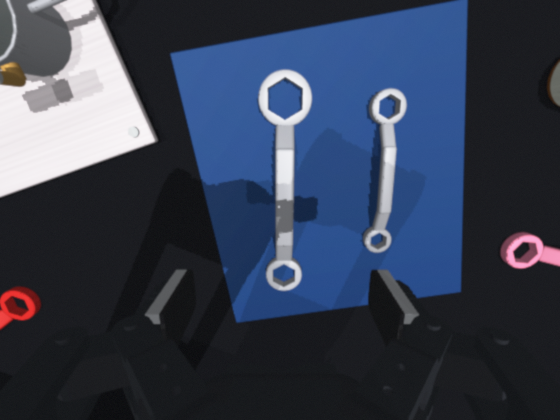

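The larger spanner's large ring is centred at about (285,97) and its small ring at (284,274). The smaller spanner is to the right, at (388,107) and (377,240).

```bash
python3 - <<'E'
from h import *
z=np.load('w1.npz');p=(z['a'],z['b']);ci=camera_info('wrist')
im=cv2.imread('pics/w1.png')
cv2.imwrite('pics/w1a.png',cv2.resize(im[60:300,235:335],None,fx=2.5,fy=2.5,interpolation=cv2.INTER_CUBIC))
cv2.imwrite('pics/w1b.png',cv2.resize(im[60:140,240:330],None,fx=7,fy=7,interpolation=cv2.INTER_CUBIC))
sp=back(ci,[[285.3,97.3],[284,274]],.018);print(sp)
d=sp[0]-sp[1];print(np.linalg.norm(d),np.degrees(np.arctan2(d[1],d[0])),sp.mean(0))
s2=back(ci,[[286.,163],[284.6,222]],.0365);d=s2[0]-s2[1];print('shank',np.degrees(np.arctan2(d[1],d[0])),s2)
print('regulator gauge', )
R=Rn.from_quat(p[1]).as_matrix();print('tool heading',np.degrees(np.arctan2(R[1,0],R[0,0])), 'delta tool',R.T@(sp.mean(0)-p[0]))
E
```

```text
Traceback (most recent call last):
  File "h.py", line 8, in back
    R=ci['R'].T; o=-R@ci['t']
      ~~^^^^^
KeyError: 'R'
```

View pics/w1b.png

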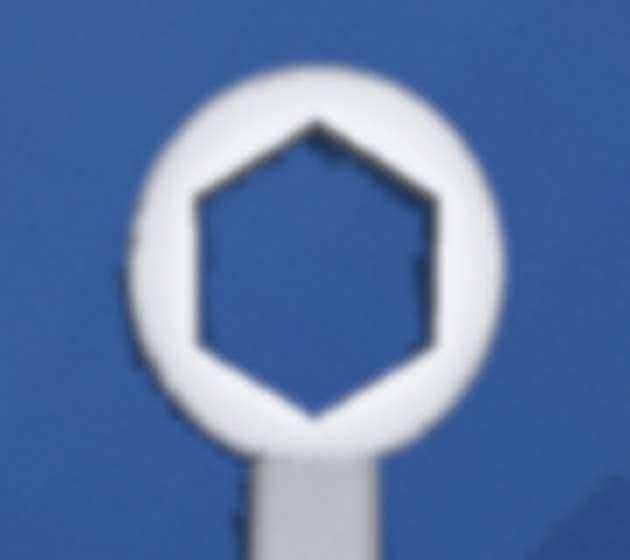

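View pics/w1a.png

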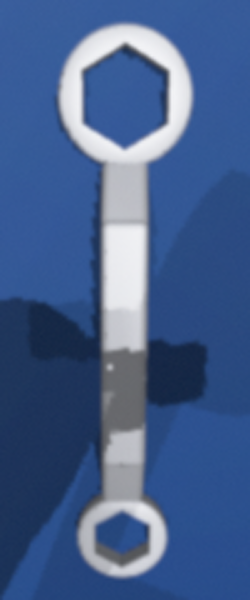

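```bash
python3 - <<'E'
from h import *
z=np.load('w1.npz');p=(z['a'],z['b']);ci=camera_info('wrist')
sp=back(ci,[[285,97.6],[283.5,274.2]],.018,p);print(sp)
d=sp[0]-sp[1];print(np.linalg.norm(d),np.degrees(np.arctan2(d[1],d[0])),sp.mean(0))
R=Rn.from_quat(p[1]).as_matrix();print('tool heading',np.degrees(np.arctan2(R[1,0],R[0,0])), 'delta tool',R.T@(sp.mean(0)-p[0]))
E
```

```text
[[ 0.57667733 -0.27418294  0.018     ]
 [ 0.39057936 -0.24023792  0.018     ]]
0.18916848846601167 -10.337334588362213 [ 0.48362834 -0.25721043  0.018     ]
tool heading -10.072105792099205 delta tool [0.00308464 0.0027995  0.16284322]
```

servo_tool(plan=[{"gripper":0.6,"translation":[3,2.7,30],"roll":0.3},{"gripper":0.6,"translation":[0,0,40],"roll":0},{"gripper":0.6,"translation":[0,0,40],"roll":0},{"gripper":0.5,"translation":[0,0,30],"roll":0},{"gripper":0.5,"translation":[0,0,18],"roll":0},{"gripper":0.5,"translation":[0,0,10.5],"roll":0},{"gripper":0.5,"translation":[0,0,0],"roll":0},{"gripper":0.5,"translation":[0,0,0],"roll":0}])

```text
clock: 2.37
eef_pos: [0.4826, -0.2594, 0.0131]
tcp_rot: [0.996, -0.093, -0.0, -0.0]
force: [0.8, 0.4, 0.8]
gripper_width: 0.0641
```

```bash
python3 - <<'E'
from h import *
p,im=snap('wrist','pics/w2.png'); print(p, st()['force'],st()['wrist_torque'])
E
```

```text
(array([ 0.48257955, -0.25938032,  0.01309332]), array([ 9.95692236e-01, -9.27197999e-02, -1.00755395e-04, -2.02306781e-05])) [-0.12015204 -0.19199544  0.78551768] [ 0.05019688  0.02937369 -0.00758893]
```

View pics/w2.png

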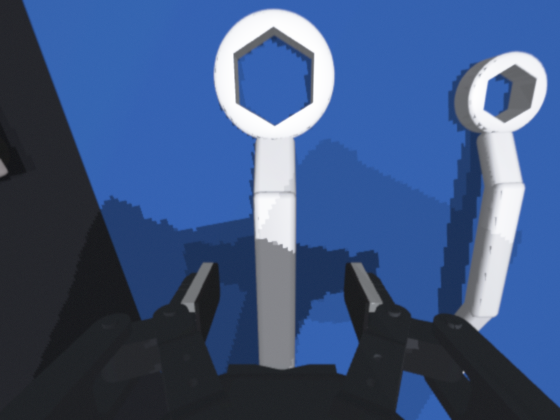

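servo_tool(plan=[{"gripper":0.2,"translation":[0,-2,0],"roll":0},{"gripper":-0.2,"translation":[0,0,0],"roll":0},{"gripper":-1,"translation":[0,0,0],"roll":0},{"gripper":-1,"translation":[0,0,0],"roll":0},{"gripper":-1,"translation":[0,0,0],"roll":0},{"gripper":-1,"translation":[0,0,0],"roll":0},{"gripper":-1,"translation":[0,0,0],"roll":0},{"gripper":-1,"translation":[0,0,0],"roll":0}], force=100)

```text
clock: 3.08
eef_pos: [0.4839, -0.2568, 0.014]
tcp_rot: [0.996, -0.092, 0.001, 0.0]
force: [-1.0, 0.4, 7.1]
gripper_width: 0.0158
```

servo_tool(plan=[{"gripper":-1,"translation":[0,0,-10],"roll":0},{"gripper":-1,"translation":[0,0,-20],"roll":0},{"gripper":-1,"translation":[0,0,-35],"roll":0},{"gripper":-1,"translation":[0,0,-41],"roll":0},{"gripper":-1,"translation":[0,0,-41],"roll":0},{"gripper":-1,"translation":[0,0,-39],"roll":0},{"gripper":-1,"translation":[0,0,0],"roll":-6.2},{"gripper":-1,"translation":[0,0,0],"roll":-6.2}])

```text
clock: 3.75
eef_pos: [0.4848, -0.2574, 0.2026]
tcp_rot: [1.0, 0.018, 0.003, 0.002]
force: [0.8, 0.1, -4.0]
gripper_width: 0.016
```

servo_tool(plan=[{"gripper":-1,"translation":[0,0,0],"roll":-6.2},{"gripper":-1,"translation":[18,-35,0],"roll":0},{"gripper":-1,"translation":[18,-35,0],"roll":0},{"gripper":-1,"translation":[18,-35,0],"roll":0},{"gripper":-1,"translation":[18,-35,0],"roll":0},{"gripper":-1,"translation":[18,-35,0],"roll":0},{"gripper":-1,"translation":[18,-35,0],"roll":0},{"gripper":-1,"translation":[0,0,0],"roll":0}])

```text
clock: 4.42
eef_pos: [0.5621, -0.0266, 0.1992]
tcp_rot: [0.997, 0.072, 0.001, -0.002]
force: [-0.0, -0.2, -3.6]
gripper_width: 0.0158
```

servo_tool(plan=[{"gripper":-1,"translation":[0,0,0],"roll":0},{"gripper":-1,"translation":[0,0,0],"roll":0}])

```text
clock: 4.58
eef_pos: [0.5602, -0.0334, 0.1988]
tcp_rot: [0.997, 0.071, -0.001, 0.0]
force: [-0.1, -0.7, -3.2]
gripper_width: 0.0158
```

```bash
python3 - <<'E'
from h import *
p,im=snap('wrist','pics/w3.png'); np.savez('w3.npz',a=p[0],b=p[1]); s=st();print(p, s['force'],s['wrist_torque'],s['gripper_width'],s['clock'])
R=Rn.from_quat(p[1]).as_matrix();print('tool heading',np.degrees(np.arctan2(R[1,0],R[0,0])))
E
```

```text
(array([ 0.56018287, -0.03336162,  0.19880523]), array([ 9.97496120e-01,  7.07187411e-02, -5.69665621e-04,  1.62849677e-04])) [ 0.40473197 -0.48571199 -2.93392122] [-0.03926462  0.03658249  0.00579181] 0.015713346506114213 4.6333
tool heading 8.110534029212472
```

View pics/w3.png

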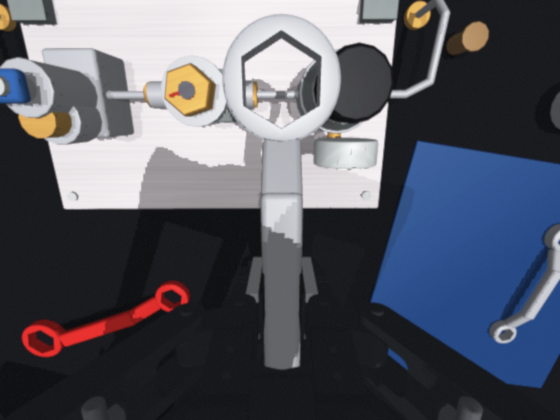

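```bash
python3 - <<'E'
import cv2
im=cv2.imread('pics/w3.png')
cv2.imwrite('pics/w3a.png',cv2.resize(im[50:130,145:235],None,fx=8,fy=8,interpolation=cv2.INTER_CUBIC)[:600])
cv2.imwrite('pics/w3b.png',cv2.resize(im[5:150,215:350],None,fx=4,fy=4,interpolation=cv2.INTER_CUBIC))
E
```

```text
(no output)
```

View pics/w3a.png

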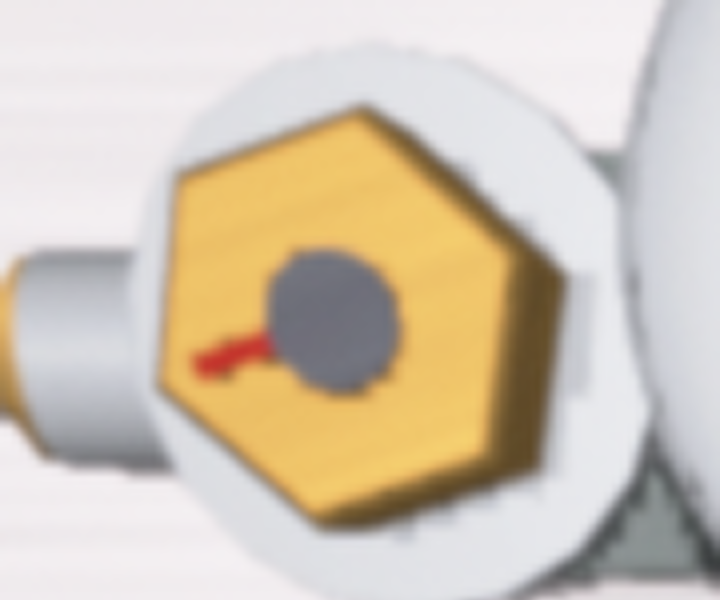

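View pics/w3b.png

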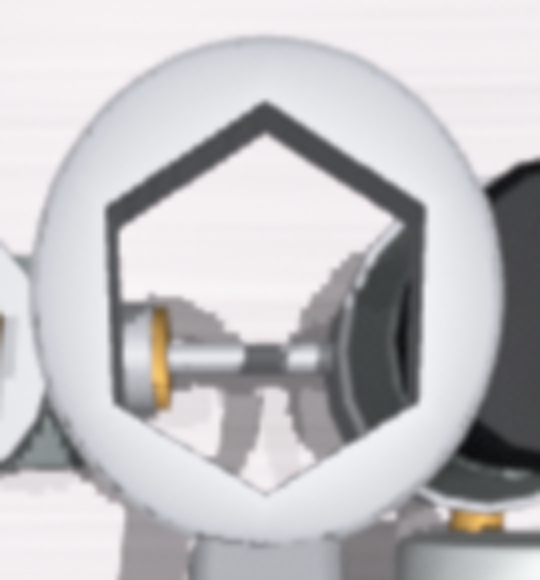

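```bash
cat >> h.py <<'E'
def hexfit(P):
    c=P[:,:2].mean(0); d=P[:,:2]-c; a=np.arctan2(d[:,1],d[:,0])
    ang=np.angle(np.exp(6j*a).mean())/6; r=np.linalg.norm(d,axis=1)
    return c,np.degrees(ang),r
E
python3 - <<'E'
from h import *
z=np.load('w3.npz');p=(z['a'],z['b']);ci=camera_info('wrist')
uv=crop([(365,105),(515,250),(487,460),(320,525),(160,382),(178,178)],145,50,8)
for zz in (.109,.1065):
    P=back(ci,uv,zz,p);c,a,r=hexfit(P);print(zz,c,a,r)
m=back(ci,crop([(205,365)],145,50,8),.109,p)[0,:2]-c;print('mark',np.degrees(np.arctan2(m[1],m[0])))
uv=crop([(266,102),(425,207),(418,403),(266,495),(113,403),(107,212)],215,5,4)
P=back(ci,uv,p[0][2]-.0083+.014,p);c,a,r=hexfit(P);print('ring',c,a,r)
R=Rn.from_quat(p[1]).as_matrix();print('ring in tool',R.T@(np.r_[c,p[0][2]]-p[0]))
o=crop([(32,290),(503,290),(266,36)],215,5,4);O=back(ci,o,p[0][2]+.0057,p);print(O,np.linalg.norm(O[0]-O[1]))
E
```

```text
0.109 [0.64809945 0.04789083] -3.9034441918312974 [0.01794396 0.01740393 0.01732996 0.0179283  0.01748593 0.01748045]
0.1065 [0.64820143 0.04864977] -3.9034441918312286 [0.01813599 0.01759018 0.01751542 0.01812017 0.01767306 0.01766752]
mark 117.25276418219639
ring [ 0.65294363 -0.0204912 ] 8.325554583756928 [0.01913399 0.0190569  0.01898076 0.0190162  0.01904518 0.01880837]
ring in tool [ 0.09364868  0.00034533 -0.0001085 ]
[[ 0.65119203  0.00414952  0.20450523]
 [ 0.65822477 -0.04497587  0.20450523]
 [ 0.6775886  -0.01699039  0.20450523]] 0.04962623796839646
```

The bonnet's hexagon is at about (187,90). Its corner headings are −3.9° mod 60 and the red mark is at 117°, so they agree. I'll move the ring over the bonnet and align it.

servo_tool(plan=[{"gripper":-1,"translation":[0,0,0],"roll":6.1},{"gripper":-1,"translation":[0,0,0],"roll":6.1},{"gripper":-1,"translation":[-4.4,-29,0],"roll":0},{"gripper":-1,"translation":[-4.4,-29,0],"roll":0},{"gripper":-1,"translation":[-4.4,-29,0],"roll":0},{"gripper":-1,"translation":[0,0,30],"roll":0},{"gripper":-1,"translation":[0,0,27],"roll":0},{"gripper":-1,"translation":[0,0,5],"roll":0}])

```text
clock: 5.3
eef_pos: [0.5507, 0.0532, 0.1334]
tcp_rot: [0.999, -0.037, -0.003, 0.0]
force: [-1.2, 0.7, -4.7]
gripper_width: 0.0161
```

servo_tool(plan=[{"gripper":-1,"translation":[0,0,0],"roll":0},{"gripper":-1,"translation":[0,0,0],"roll":0},{"gripper":-1,"translation":[0,0,0],"roll":0}])

```text
clock: 5.55
eef_pos: [0.5554, 0.0533, 0.1383]
tcp_rot: [0.999, -0.037, 0.001, -0.0]
force: [0.9, -0.7, -2.6]
gripper_width: 0.0159
```

```bash
python3 - <<'E'
from h import *
p,im=snap('wrist','pics/w4.png'); np.savez('w4.npz',a=p[0],b=p[1]); s=st();print(p, s['force'],s['wrist_torque'],s['gripper_width'],s['clock'])
R=Rn.from_quat(p[1]).as_matrix();print('tool heading',np.degrees(np.arctan2(R[1,0],R[0,0])))
im=im[:,:,::-1]
cv2.imwrite('pics/w4b.png',cv2.resize(im[0:150,205:355],None,fx=4,fy=4,interpolation=cv2.INTER_CUBIC))
E
```

```text
(array([0.55539182, 0.05328888, 0.13831872]), array([ 9.99310345e-01, -3.71124387e-02,  1.22522207e-03, -2.49419019e-05])) [ 0.89358384  0.34785917 -2.27476111] [ 0.01875542  0.02555517 -0.02400577] 0.016109955073116244 5.6
tool heading -4.253762127163987
```

View pics/w4.png

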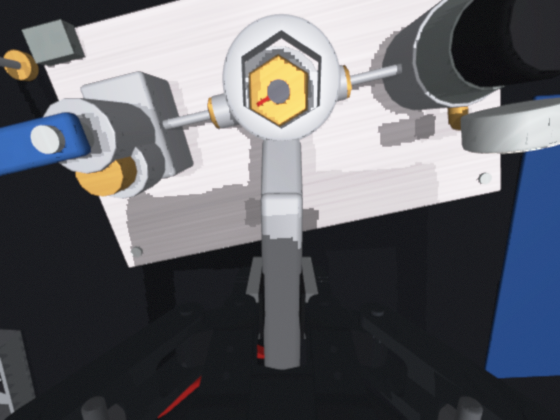

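View pics/w4b.png

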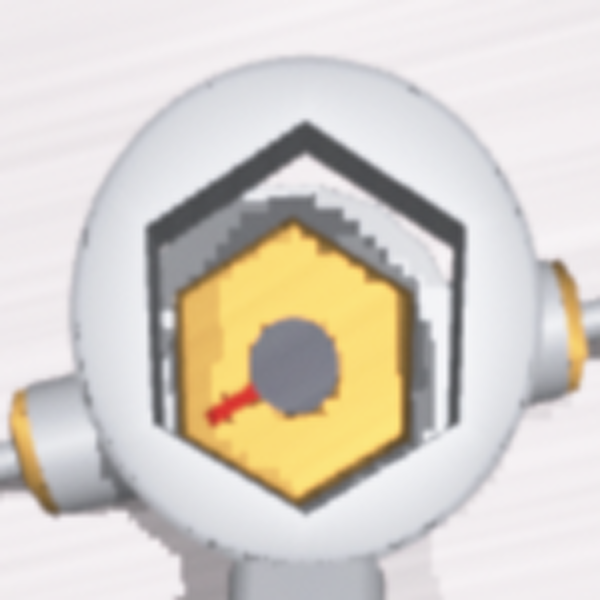

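```bash
python3 - <<'E'
from h import *
z=np.load('w4.npz');p=(z['a'],z['b']);ci=camera_info('wrist')
R=Rn.from_quat(p[1]).as_matrix()
ub=crop([(294,222),(410,292),(405,438),(300,503),(182,435),(180,293)],205,0,4)
ur=crop([(306,123),(465,232),(458,424),(306,512),(155,424),(150,230)],205,0,4)
for zb in(.106,.109):
    c,a,r=hexfit(back(ci,ub,zb,p));print('bon',zb,c,a,r.mean(),r)
    for off in (.0057,.004,.002):
        cr,ar,rr=hexfit(back(ci,ur,p[0][2]+off,p));print(' ring',off,cr,ar,rr.mean(),'bonnet-ring tool',(R.T@np.r_[c-cr,0])[:2]*1e3,'ring tool',(R.T@np.r_[cr-p[0][:2],0])[:2]*1e3)
E
```

```text
bon 0.106 [0.64836588 0.04780326] -4.085876126392347 0.01788213623051999 [0.01765844 0.01796998 0.01779733 0.0179069  0.01804563 0.01791454]
 ring 0.0057 [0.64884085 0.04608781] -4.35689599603309 0.018907038003482736 bonnet-ring tool [-0.60090622 -1.67549588] ring tool [93.72546012  0.24978039]
 ring 0.004 [0.64902519 0.04607929] -4.356895996033158 0.01913931226269099 bonnet-ring tool [-0.78537204 -1.67032047] ring tool [93.90992593  0.24460498]
 ring 0.002 [0.64924207 0.04606927] -4.3568959960331 0.019412576097053668 bonnet-ring tool [-1.00239064 -1.66423175] ring tool [94.12694454  0.23851626]
bon 0.109 [0.64811876 0.04778589] -4.085876126392335 0.01757801496483022 [0.01735812 0.01766436 0.01749465 0.01760236 0.01773873 0.01760987]
 ring 0.0057 [0.64884085 0.04608781] -4.35689599603309 0.018907038003482736 bonnet-ring tool [-0.84605416 -1.6398361 ] ring tool [93.72546012  0.24978039]
 ring 0.004 [0.64902519 0.04607929] -4.356895996033158 0.01913931226269099 bonnet-ring tool [-1.03051998 -1.63466069] ring tool [93.90992593  0.24460498]
 ring 0.002 [0.64924207 0.04606927] -4.3568959960331 0.019412576097053668 bonnet-ring tool [-1.24753858 -1.62857197] ring tool [94.12694454  0.23851626]
```

servo_tool(plan=[{"gripper":-1,"translation":[-1.0,-1.65,0],"roll":-0.2},{"gripper":-1,"translation":[0,0,5],"roll":0},{"gripper":-1,"translation":[0,0,5],"roll":0},{"gripper":-1,"translation":[0,0,4],"roll":0},{"gripper":-1,"translation":[0,0,0],"roll":0},{"gripper":-1,"translation":[0,0,0],"roll":0},{"gripper":-1,"translation":[0,0,0],"roll":0}])

```text
clock: 6.18
eef_pos: [0.5532, 0.056, 0.1227]
tcp_rot: [0.999, -0.035, -0.0, -0.0]
force: [-0.4, -0.1, -3.0]
gripper_width: 0.0158
```

```bash
python3 - <<'E'
from h import *
p,im=snap('wrist','pics/w5.png'); np.savez('w5.npz',a=p[0],b=p[1]); s=st();print(p, s['force'],s['wrist_torque'],s['gripper_width'],s['clock'])
im=im[:,:,::-1]
cv2.imwrite('pics/w5b.png',cv2.resize(im[0:150,205:355],None,fx=4,fy=4,interpolation=cv2.INTER_CUBIC))
E
```

```text
(array([0.55315246, 0.05599969, 0.12268377]), array([ 9.99401292e-01, -3.45981001e-02, -1.68423504e-04, -3.11613861e-05])) [ 0.20422864  0.43639374 -3.57358898] [0.01860928 0.00316679 0.026909  ] 0.0158171276269977 6.2333
```

View pics/w5b.png

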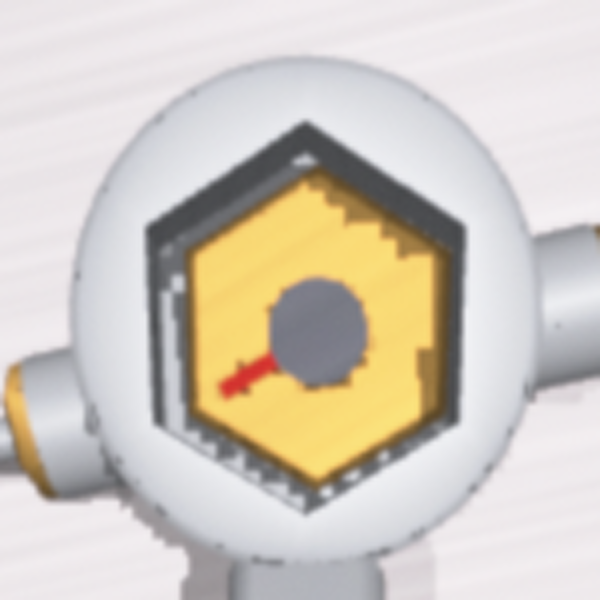

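```bash
python3 - <<'E'
from h import *
z=np.load('w5.npz');p=(z['a'],z['b']);ci=camera_info('wrist')
R=Rn.from_quat(p[1]).as_matrix()
ub=crop([(318,170),(447,247),(443,412),(318,485),(190,408),(190,248)],205,0,4)
ur=crop([(306,123),(465,232),(458,424),(306,512),(155,424),(150,230)],205,0,4)
for zb in(.107,.109):
    c,a,r=hexfit(back(ci,ub,zb,p));print('bon',zb,c,a,r.mean(),r)
    for off in (.004,.002):
        cr,ar,rr=hexfit(back(ci,ur,p[0][2]+off,p));print(' ring',off,cr,ar,rr.mean(),'bonnet-ring tool',(R.T@np.r_[c-cr,0])[:2]*1e3,'ring tool',(R.T@np.r_[cr-p[0][:2],0])[:2]*1e3)
E
```

```text
bon 0.107 [0.64847515 0.04784959] -4.1352119546330295 0.01795914763581372 [0.01749957 0.01806832 0.01818672 0.01795252 0.01815413 0.01789362]
 ring 0.004 [0.64679507 0.04925781] -4.06816442599719 0.019101156235063924 bonnet-ring tool [1.77344146 1.28866024] ring tool [93.88464449  0.24990394]
 ring 0.002 [0.64700632 0.04924909] -4.068164425997207 0.01937429791044229 bonnet-ring tool [1.56208805 1.29457088] ring tool [94.0959979   0.24399329]
bon 0.109 [0.64826889 0.04787489] -4.135211954633061 0.017734020052362843 [0.01728021 0.01784182 0.01795874 0.01772748 0.01792655 0.01766932]
 ring 0.004 [0.64679507 0.04925781] -4.06816442599719 0.019101156235063924 bonnet-ring tool [1.56593238 1.27768762] ring tool [93.88464449  0.24990394]
 ring 0.002 [0.64700632 0.04924909] -4.068164425997207 0.01937429791044229 bonnet-ring tool [1.35457898 1.28359826] ring tool [94.0959979   0.24399329]
```

servo_tool(plan=[{"gripper":-1,"translation":[0,0,0],"roll":0},{"gripper":-1,"translation":[0,0,0],"roll":0},{"gripper":-1,"translation":[0,0,0],"roll":0},{"gripper":-1,"translation":[0,0,0],"roll":0}])

```text
clock: 6.57
eef_pos: [0.5532, 0.056, 0.1229]
tcp_rot: [0.999, -0.035, 0.0, -0.0]
force: [-0.1, 0.7, -3.6]
gripper_width: 0.0157
```

servo_tool(plan=[{"gripper":-1,"translation":[1.4,1.2,0],"roll":0},{"gripper":-1,"translation":[0,0,0],"roll":0},{"gripper":-1,"translation":[0,0,0],"roll":0},{"gripper":-1,"translation":[0,0,0],"roll":0}])

```text
clock: 6.9
eef_pos: [0.5545, 0.0546, 0.1228]
tcp_rot: [0.999, -0.035, -0.0, -0.0]
force: [0.4, 0.2, -2.9]
gripper_width: 0.0159
```

servo_tool(plan=[{"gripper":-1,"translation":[0,0,0],"roll":0},{"gripper":-1,"translation":[0,0,0],"roll":0}])

```text
clock: 7.07
eef_pos: [0.5545, 0.0547, 0.1228]
tcp_rot: [0.999, -0.035, -0.0, -0.0]
force: [-0.5, -0.7, -3.1]
gripper_width: 0.0161
```

```bash
python3 - <<'E'
from h import *
p,im=snap('wrist','pics/w6.png'); np.savez('w6.npz',a=p[0],b=p[1]); s=st();print(p, s['force'],s['wrist_torque'],s['gripper_width'],s['clock'])
im=im[:,:,::-1]
cv2.imwrite('pics/w6b.png',cv2.resize(im[0:150,205:355],None,fx=4,fy=4,interpolation=cv2.INTER_CUBIC))
E
```

```text
(array([0.55448437, 0.05470511, 0.12281491]), array([ 9.99399237e-01, -3.46577226e-02, -3.96270077e-05, -6.93087119e-05])) [ 0.1676737  -0.23505918 -3.70812828] [-0.02189894 -0.02551143  0.00855615] 0.01615428317157949 7.1167
```

View pics/w6b.png

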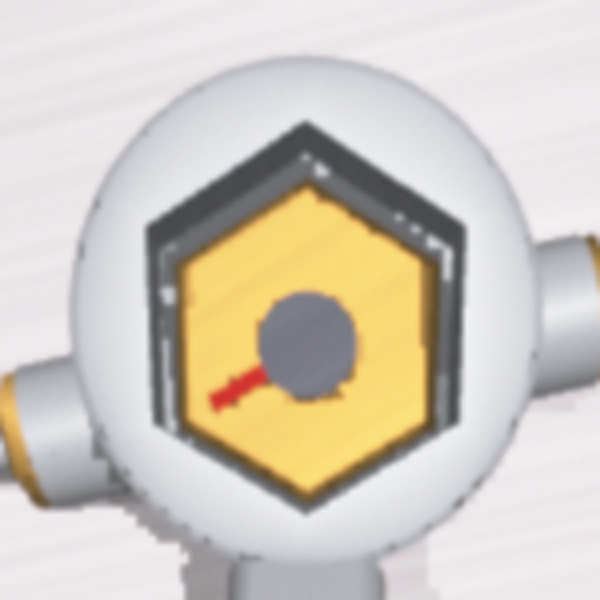

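servo_tool(plan=[{"gripper":-1,"translation":[0,0,3],"roll":0},{"gripper":-1,"translation":[0,0,3],"roll":0},{"gripper":-1,"translation":[0,0,3],"roll":0},{"gripper":-1,"translation":[0,0,0],"roll":0}])

```text
clock: 7.45
eef_pos: [0.5539, 0.0547, 0.113]
tcp_rot: [0.999, -0.035, -0.001, -0.0]
force: [0.1, 0.3, -3.9]
gripper_width: 0.0156
```

servo_tool(plan=[{"gripper":-1,"translation":[0,0,2.5],"roll":0},{"gripper":-1,"translation":[0,0,2.5],"roll":0},{"gripper":-1,"translation":[0,0,2],"roll":0},{"gripper":-1,"translation":[0,0,0],"roll":0}])

```text
clock: 7.78
eef_pos: [0.5542, 0.0547, 0.1063]
tcp_rot: [0.999, -0.035, -0.0, -0.0]
force: [-0.5, 0.3, -3.3]
gripper_width: 0.0154
```

```bash
python3 - <<'E'
from h import *
p,im=snap('wrist','pics/w7.png');s=st();print(p, s['force'],s['wrist_torque'],s['gripper_width'],s['clock'])
im=im[:,:,::-1]
cv2.imwrite('pics/w7b.png',cv2.resize(im[0:150,205:355],None,fx=4,fy=4,interpolation=cv2.INTER_CUBIC))
E
```

```text
(array([0.55416528, 0.05468221, 0.10629214]), array([ 9.99399661e-01, -3.46426331e-02, -4.49936074e-04, -5.43808233e-05])) [-0.00928598  0.66509309 -3.42255417] [-0.00642368  0.01273104 -0.02038816] 0.015830873940899198 7.8333
```

View pics/w7b.png

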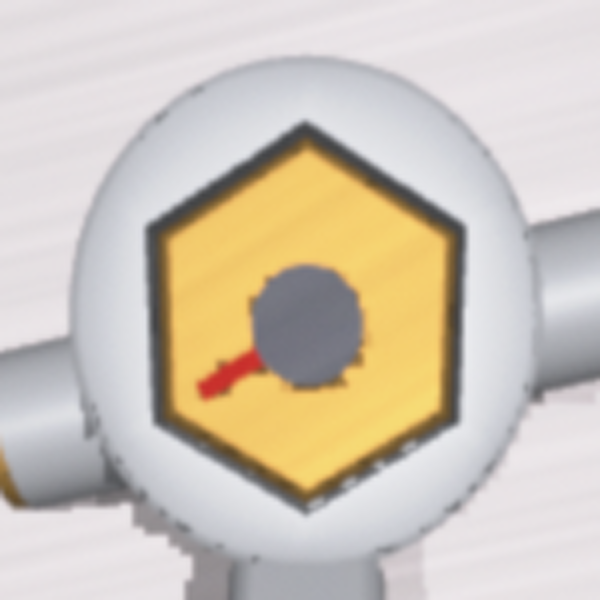

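servo_tool(plan=[{"gripper":-1,"translation":[0,0,2],"roll":0},{"gripper":-1,"translation":[0,0,2],"roll":0},{"gripper":-1,"translation":[0,0,1],"roll":0},{"gripper":-1,"translation":[0,0,0],"roll":0}])

```text
clock: 8.17
eef_pos: [0.5543, 0.0547, 0.1015]
tcp_rot: [0.999, -0.035, -0.0, -0.0]
force: [-0.7, -0.8, -2.9]
gripper_width: 0.0159
```

servo_tool(plan=[{"gripper":-1,"translation":[0,0,1],"roll":0},{"gripper":-1,"translation":[0,0,0],"roll":0}])

```text
clock: 8.33
eef_pos: [0.5545, 0.0547, 0.1007]
tcp_rot: [0.999, -0.035, -0.0, -0.0]
force: [0.3, 0.3, -2.9]
gripper_width: 0.0161
```

servo_tool(plan=[{"gripper":-1,"translation":[0,0,0.7],"roll":0},{"gripper":-1,"translation":[0,0,0],"roll":0}])

```text
clock: 8.5
eef_pos: [0.5546, 0.0547, 0.1001]
tcp_rot: [0.999, -0.035, 0.0, -0.0]
force: [0.6, -0.7, -3.1]
gripper_width: 0.0161
```

servo_tool(plan=[{"gripper":-1,"translation":[0,0,0.7],"roll":0},{"gripper":-1,"translation":[0,0,0],"roll":0}])

```text
clock: 8.67
eef_pos: [0.5546, 0.0547, 0.0996]
tcp_rot: [0.999, -0.035, 0.0, -0.0]
force: [-1.3, 0.2, -1.0]
gripper_width: 0.0158
```

servo_tool(plan=[{"gripper":-1,"translation":[0.23,-6.56,0],"roll":4},{"gripper":-1,"translation":[0.23,-6.56,0],"roll":4},{"gripper":-1,"translation":[0.23,-6.56,0],"roll":4}])

```text
clock: 8.92
eef_pos: [0.5576, 0.0739, 0.0996]
tcp_rot: [0.99, -0.14, -0.0, 0.0]
force: [-1.5, -1.1, -0.5]
gripper_width: 0.0162
```

```bash
cat > m.py <<'E'
from h import *
c=np.array([.6483,.0479])
s=st();F=s['force'];T=s['wrist_torque'];p=s['eef_pos'];r=p[:2]-c
R=Rn.from_quat(s['tcp_rot']).as_matrix();hd=np.degrees(np.arctan2(R[1,0],R[0,0]))
ring=p+R@[.0941,.00025,0]
print('clk %.2f hd %.2f z %.4f'%(s['clock'],hd,p[2]),'F',F.round(2),'Ftool',(R.T@F).round(2),'T',T.round(3),'M',round(r[0]*F[1]-r[1]*F[0],3),'+Tz',round(r[0]*F[1]-r[1]*F[0]+T[2],3),'ring-c tool mm',((R.T@np.r_[ring[:2]-c,0])[:2]*1e3).round(2))
E
python3 m.py
```

```text
clk 8.92 hd -16.15 z 0.0996 F [-1.51 -1.06 -0.48] Ftool [-1.15  1.44  0.48] T [-0.379  0.105  0.136] M 0.135 +Tz 0.271 ring-c tool mm [-0.3   0.51]
```

servo_tool(plan=[{"gripper":-1,"translation":[0.23,-6.56,0],"roll":4},{"gripper":-1,"translation":[0.23,-6.56,0],"roll":4},{"gripper":-1,"translation":[0.23,-6.56,0],"roll":4},{"gripper":-1,"translation":[0.23,-6.56,0],"roll":4},{"gripper":-1,"translation":[0,0,0],"roll":0}])

```text
clock: 9.33
eef_pos: [0.5684, 0.0983, 0.0995]
tcp_rot: [0.961, -0.276, -0.0, 0.0]
force: [-1.9, -2.3, -0.1]
gripper_width: 0.0162
```

```bash
python3 m.py;python3 - <<'E'
from h import *
p,im=snap('wrist','pics/w8.png');np.savez('w8.npz',a=p[0],b=p[1])
E
```

```text
clk 9.33 hd -32.08 z 0.0995 F [-1.93 -2.27 -0.11] Ftool [-0.43  2.94  0.11] T [-0.445  0.243 -0.266] M 0.278 +Tz 0.012 ring-c tool mm [-0.33 -0.02]
```

View pics/w8.png

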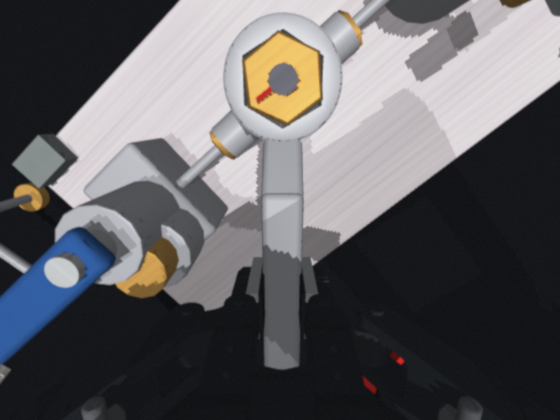

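```bash
python3 - <<'E'
import cv2
im=cv2.imread('pics/w8.png')
cv2.imwrite('pics/w8b.png',cv2.resize(im[0:150,205:355],None,fx=4,fy=4,interpolation=cv2.INTER_CUBIC))
E
```

```text
(no output)
```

View pics/w8b.png

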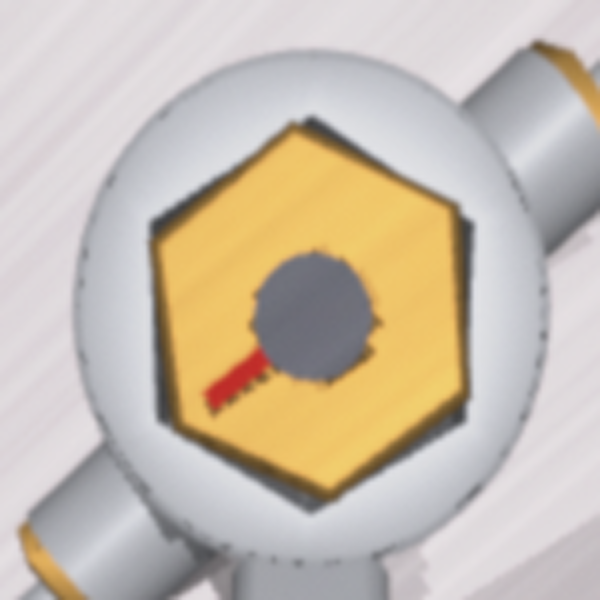

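```bash
python3 - <<'E'
from h import *
z=np.load('w8.npz');p=(z['a'],z['b']);ci=camera_info('wrist')
R=Rn.from_quat(p[1]).as_matrix()
ub=crop([(295,124),(458,205),(467,390),(330,497),(182,428),(155,240)],205,0,4)
ur=crop([(312,116),(472,222),(465,420),(312,512),(160,420),(152,222)],205,0,4)
c,a,r=hexfit(back(ci,ub,.109,p));print('bon',c,a,r)
cr,ar,rr=hexfit(back(ci,ur,.0905+.014,p));print('ring',cr,ar,rr,(R.T@np.r_[cr-p[0][:2],0])[:2]*1e3)
E
```

```text
bon [0.64806855 0.04766498] -25.77806149570016 [0.01760565 0.01770781 0.01737361 0.01767663 0.01753589 0.01764939]
ring [0.64818983 0.04785185] 28.030673808714127 [0.01929605 0.01918739 0.01923676 0.01928076 0.01915515 0.01924134] [94.357976    0.36495769]
```

servo_tool(plan=[{"gripper":-1,"translation":[0.15,5.2,0],"roll":-3.2},{"gripper":-1,"translation":[0.12,4.92,0],"roll":-3},{"gripper":-1,"translation":[0,0,-4],"roll":0},{"gripper":-1,"translation":[0,0,-7],"roll":0},{"gripper":-1,"translation":[0,0,-8],"roll":0},{"gripper":-1,"translation":[0,0,-6],"roll":0},{"gripper":-1,"translation":[0.51,9.83,0],"roll":-6},{"gripper":-1,"translation":[0.51,9.83,0],"roll":-6}])

```text
clock: 10.05
eef_pos: [0.558, 0.071, 0.1258]
tcp_rot: [0.993, -0.117, 0.001, -0.0]
force: [-0.9, -0.1, -3.4]
gripper_width: 0.0159
```

servo_tool(plan=[{"gripper":-1,"translation":[0.51,9.83,0],"roll":-6},{"gripper":-1,"translation":[0.51,9.83,0],"roll":-6},{"gripper":-1,"translation":[0.51,9.83,0],"roll":-6},{"gripper":-1,"translation":[0.51,9.83,0],"roll":-6},{"gripper":-1,"translation":[0.51,9.83,0],"roll":-6},{"gripper":-1,"translation":[0.51,9.83,0],"roll":-6},{"gripper":-1,"translation":[0.51,9.83,0],"roll":-6},{"gripper":-1,"translation":[0.51,9.83,0],"roll":-6}])

```text
clock: 10.72
eef_pos: [0.571, -0.0051, 0.1252]
tcp_rot: [0.955, 0.297, 0.0, 0.0]
force: [-0.5, 0.6, -3.5]
gripper_width: 0.016
```

servo_tool(plan=[{"gripper":-1,"translation":[0,0,0],"roll":0},{"gripper":-1,"translation":[0,0,0],"roll":0},{"gripper":-1,"translation":[0,0,0],"roll":0},{"gripper":-1,"translation":[0,0,0],"roll":0}])

```text
clock: 11.05
eef_pos: [0.5701, -0.0041, 0.1245]
tcp_rot: [0.956, 0.293, -0.0, -0.0]
force: [0.3, -0.2, -3.5]
gripper_width: 0.0157
```

```bash
python3 m.py;python3 - <<'E'
from h import *
p,im=snap('wrist','pics/w9.png');np.savez('w9.npz',a=p[0],b=p[1])
im=im[:,:,::-1]
cv2.imwrite('pics/w9b.png',cv2.resize(im[0:150,205:355],None,fx=4,fy=4,interpolation=cv2.INTER_CUBIC))
E
```

```text
clk 11.05 hd 34.13 z 0.1245 F [ 0.33 -0.21 -3.53] Ftool [0.15 0.36 3.53] T [-0.02   0.026  0.047] M 0.033 +Tz 0.081 ring-c tool mm [ 0.24 -0.58]
```

View pics/w9b.png

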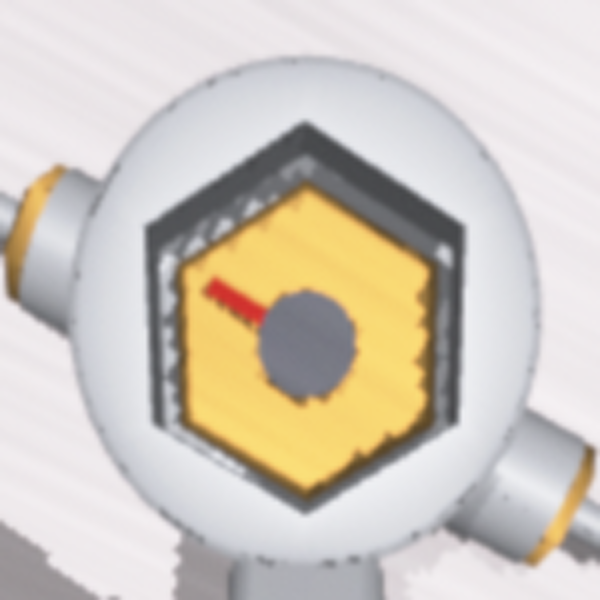

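View pics/w9.png

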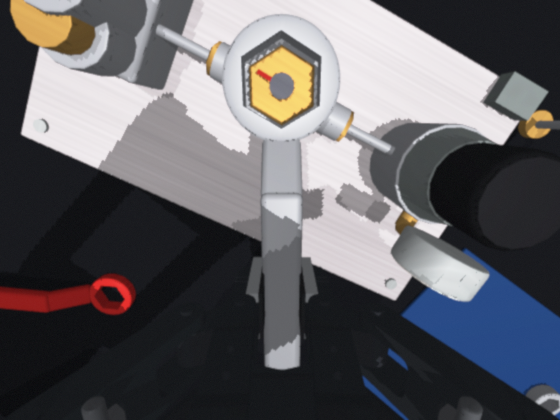

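servo_tool(plan=[{"gripper":-1,"translation":[0,0,4],"roll":0},{"gripper":-1,"translation":[0,0,4],"roll":0},{"gripper":-1,"translation":[0,0,4],"roll":0},{"gripper":-1,"translation":[0,0,4],"roll":0},{"gripper":-1,"translation":[0,0,0],"roll":0}])

```text
clock: 11.52
eef_pos: [0.5697, -0.0045, 0.1072]
tcp_rot: [0.956, 0.294, -0.001, -0.0]
force: [0.8, -0.8, -3.5]
gripper_width: 0.016
```

servo_tool(plan=[{"gripper":-1,"translation":[0,0,3],"roll":0},{"gripper":-1,"translation":[0,0,3],"roll":0},{"gripper":-1,"translation":[0,0,2],"roll":0},{"gripper":-1,"translation":[0,0,0.7],"roll":0},{"gripper":-1,"translation":[0,0,0],"roll":0}])

```text
clock: 11.93
eef_pos: [0.5705, -0.0047, 0.0997]
tcp_rot: [0.956, 0.294, -0.0, -0.0]
force: [-0.5, -0.3, -1.3]
gripper_width: 0.0157
```

```bash
python3 m.py
```

```text
clk 11.93 hd 34.23 z 0.0997 F [-0.52 -0.35 -1.31] Ftool [-0.62 -0.    1.31] T [0.002 0.09  0.005] M -0.0 +Tz 0.005 ring-c tool mm [0.19 0.03]
```

servo_tool(plan=[{"gripper":-1,"translation":[0.24,-6.72,0],"roll":4.1},{"gripper":-1,"translation":[0.24,-6.72,0],"roll":4.1},{"gripper":-1,"translation":[0.24,-6.72,0],"roll":4.1},{"gripper":-1,"translation":[0.24,-6.72,0],"roll":4.1},{"gripper":-1,"translation":[0.24,-6.72,0],"roll":4.1},{"gripper":-1,"translation":[0.24,-6.72,0],"roll":4.1},{"gripper":-1,"translation":[0.24,-6.72,0],"roll":4.1},{"gripper":-1,"translation":[0.24,-6.72,0],"roll":4.1}])

```text
clock: 12.6
eef_pos: [0.5541, 0.0458, 0.0999]
tcp_rot: [1.0, 0.011, -0.0, 0.0]
force: [-0.6, -0.8, -2.9]
gripper_width: 0.0157
```

```bash
python3 m.py
```

```text
clk 12.60 hd 1.25 z 0.0999 F [-0.56 -0.77 -2.87] Ftool [-0.57  0.76  2.87] T [-0.334  0.052  0.163] M 0.072 +Tz 0.235 ring-c tool mm [-0.15  0.25]
```

servo_tool(plan=[{"gripper":-1,"translation":[0.24,-6.72,0],"roll":4.1},{"gripper":-1,"translation":[0.24,-6.72,0],"roll":4.1},{"gripper":-1,"translation":[0.24,-6.72,0],"roll":4.1},{"gripper":-1,"translation":[0.24,-6.72,0],"roll":4.1},{"gripper":-1,"translation":[0.24,-6.72,0],"roll":4.1},{"gripper":-1,"translation":[0.24,-6.72,0],"roll":4.1},{"gripper":-1,"translation":[0.24,-6.72,0],"roll":4.1},{"gripper":-1,"translation":[0.24,-6.72,0],"roll":4.1}])

```text
clock: 13.27
eef_pos: [0.5677, 0.0969, 0.0998]
tcp_rot: [0.962, -0.272, -0.0, 0.0]
force: [-1.0, -2.0, -3.0]
gripper_width: 0.0156
```

```bash
python3 m.py
```

```text
clk 13.27 hd -31.55 z 0.0998 F [-1.04 -2.02 -2.99] Ftool [0.17 2.26 3.  ] T [-0.365  0.113  0.051] M 0.213 +Tz 0.264 ring-c tool mm [-0.26  0.66]
```

servo_tool(plan=[{"gripper":-1,"translation":[0,0,0],"roll":0},{"gripper":-1,"translation":[0,0,0],"roll":0}])

```text
clock: 13.43
eef_pos: [0.5677, 0.097, 0.0998]
tcp_rot: [0.963, -0.269, -0.0, 0.0]
force: [-1.4, -0.9, -0.6]
gripper_width: 0.0158
```

```bash
python3 m.py; python3 - <<'E'
from h import *
p,im=snap('wrist','pics/w10.png');np.savez('w10.npz',a=p[0],b=p[1])
im=im[:,:,::-1]
cv2.imwrite('pics/w10b.png',cv2.resize(im[0:150,205:355],None,fx=4,fy=4,interpolation=cv2.INTER_CUBIC))
E
```

```text
clk 13.43 hd -31.23 z 0.0998 F [-1.41 -0.9  -0.65] Ftool [-0.74  1.5   0.65] T [-0.286  0.194 -0.139] M 0.142 +Tz 0.003 ring-c tool mm [-0.25  0.07]
```

View pics/w10b.png

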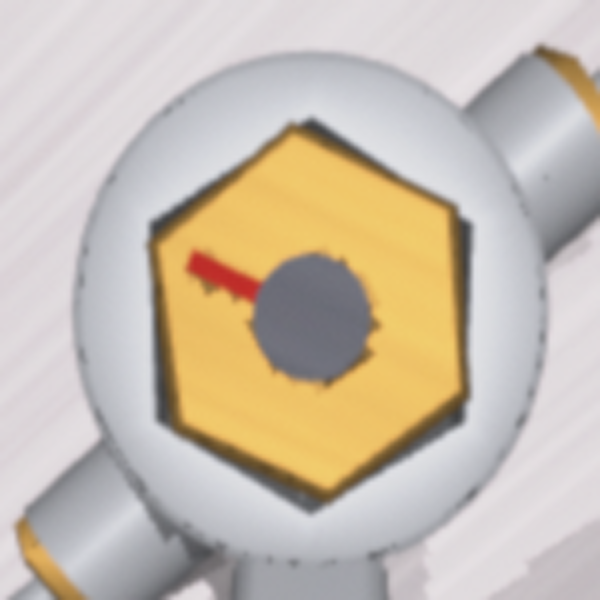

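Two swings done, and the bonnet has turned about 81°. I'll back off into the play, lift, swing back 60° and re-seat.

servo_tool(plan=[{"gripper":-1,"translation":[0.15,5.2,0],"roll":-3.2},{"gripper":-1,"translation":[0.11,4.6,0],"roll":-2.8},{"gripper":-1,"translation":[0,0,-4],"roll":0},{"gripper":-1,"translation":[0,0,-7],"roll":0},{"gripper":-1,"translation":[0,0,-8],"roll":0},{"gripper":-1,"translation":[0,0,-6],"roll":0},{"gripper":-1,"translation":[0.51,9.83,0],"roll":-6},{"gripper":-1,"translation":[0.51,9.83,0],"roll":-6}])

```text
clock: 14.15
eef_pos: [0.5578, 0.0703, 0.1262]
tcp_rot: [0.994, -0.114, 0.001, -0.0]
force: [0.6, -0.5, -3.6]
gripper_width: 0.0158
```

servo_tool(plan=[{"gripper":-1,"translation":[0.51,9.83,0],"roll":-6},{"gripper":-1,"translation":[0.51,9.83,0],"roll":-6},{"gripper":-1,"translation":[0.51,9.83,0],"roll":-6},{"gripper":-1,"translation":[0.51,9.83,0],"roll":-6},{"gripper":-1,"translation":[0.51,9.83,0],"roll":-6},{"gripper":-1,"translation":[0.51,9.83,0],"roll":-6},{"gripper":-1,"translation":[0.51,9.83,0],"roll":-6},{"gripper":-1,"translation":[0.51,9.83,0],"roll":-6}])

```text
clock: 14.82
eef_pos: [0.5714, -0.0056, 0.1256]
tcp_rot: [0.954, 0.3, 0.0, 0.0]
force: [0.6, 0.3, -3.4]
gripper_width: 0.0162
```

servo_tool(plan=[{"gripper":-1,"translation":[0,0,0],"roll":0},{"gripper":-1,"translation":[0,0,0],"roll":0},{"gripper":-1,"translation":[0,0,0],"roll":0},{"gripper":-1,"translation":[0,0,0],"roll":0}])

```text
clock: 15.15
eef_pos: [0.5705, -0.0046, 0.1249]
tcp_rot: [0.955, 0.297, -0.0, -0.0]
force: [-0.4, -0.2, -3.6]
gripper_width: 0.0161
```

```bash
python3 m.py;python3 - <<'E'
from h import *
p,im=snap('wrist','pics/w11.png');np.savez('w11.npz',a=p[0],b=p[1])
im=im[:,:,::-1]
cv2.imwrite('pics/w11b.png',cv2.resize(im[0:150,205:355],None,fx=4,fy=4,interpolation=cv2.INTER_CUBIC))
E
```

```text
clk 15.15 hd 34.53 z 0.1249 F [-0.37 -0.15 -3.64] Ftool [-0.39 -0.08  3.64] T [-0.052  0.04  -0.058] M -0.007 +Tz -0.065 ring-c tool mm [ 0.26 -0.58]
```

View pics/w11b.png

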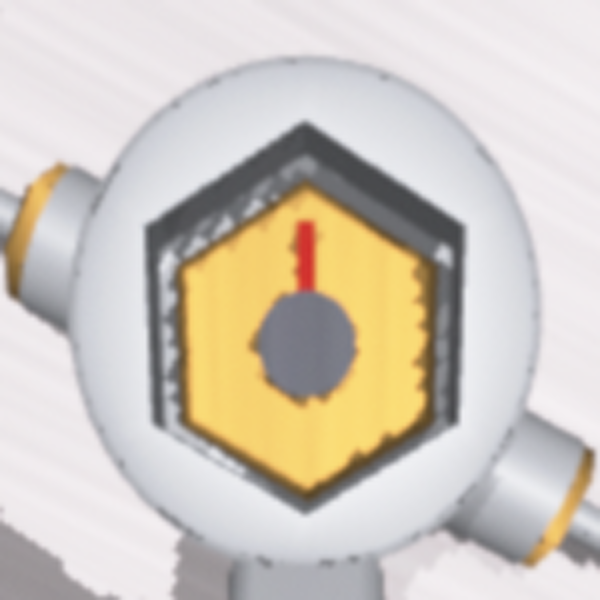

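Centred and aligned, so I'll re-seat.

servo_tool(plan=[{"gripper":-1,"translation":[0,0,4],"roll":0},{"gripper":-1,"translation":[0,0,4],"roll":0},{"gripper":-1,"translation":[0,0,4],"roll":0},{"gripper":-1,"translation":[0,0,4],"roll":0},{"gripper":-1,"translation":[0,0,0],"roll":0}])

```text
clock: 15.62
eef_pos: [0.57, -0.0051, 0.1075]
tcp_rot: [0.955, 0.298, -0.001, -0.0]
force: [-0.2, -0.3, -4.6]
gripper_width: 0.0161
```

servo_tool(plan=[{"gripper":-1,"translation":[0,0,3],"roll":0},{"gripper":-1,"translation":[0,0,3],"roll":0},{"gripper":-1,"translation":[0,0,2],"roll":0},{"gripper":-1,"translation":[0,0,0.8],"roll":0},{"gripper":-1,"translation":[0,0,0],"roll":0}])

```text
clock: 16.03
eef_pos: [0.5709, -0.0053, 0.0999]
tcp_rot: [0.955, 0.298, -0.0, -0.0]
force: [-0.3, 0.5, -0.9]
gripper_width: 0.0155
```

```bash
python3 m.py
```

```text
clk 16.03 hd 34.63 z 0.0999 F [-0.33  0.55 -0.9 ] Ftool [ 0.04 -0.64  0.9 ] T [0.053 0.041 0.052] M -0.06 +Tz -0.008 ring-c tool mm [0.2  0.03]
```

servo_tool(plan=[{"gripper":-1,"translation":[0.24,-6.72,0],"roll":4.1},{"gripper":-1,"translation":[0.24,-6.72,0],"roll":4.1},{"gripper":-1,"translation":[0.24,-6.72,0],"roll":4.1},{"gripper":-1,"translation":[0.24,-6.72,0],"roll":4.1},{"gripper":-1,"translation":[0.24,-6.72,0],"roll":4.1},{"gripper":-1,"translation":[0.24,-6.72,0],"roll":4.1},{"gripper":-1,"translation":[0,0,0],"roll":0},{"gripper":-1,"translation":[0,0,0],"roll":0}])

```text
clock: 16.7
eef_pos: [0.5556, 0.0317, 0.1001]
tcp_rot: [0.996, 0.089, -0.0, 0.0]
force: [-0.9, -1.7, -2.4]
gripper_width: 0.0161
```

```bash
python3 m.py
```

```text
clk 16.70 hd 10.18 z 0.1001 F [-0.91 -1.75 -2.38] Ftool [-1.21  1.56  2.38] T [-0.054  0.061 -0.025] M 0.147 +Tz 0.123 ring-c tool mm [-0.04 -0.24]
```

servo_tool(plan=[{"gripper":-1,"translation":[0.01,-1.48,0],"roll":0.9},{"gripper":-1,"translation":[0.01,-1.48,0],"roll":0.9},{"gripper":-1,"translation":[0.01,-1.48,0],"roll":0.9}])

```text
clock: 16.95
eef_pos: [0.5549, 0.036, 0.0999]
tcp_rot: [0.998, 0.063, -0.0, 0.0]
force: [-1.9, -0.8, -0.7]
gripper_width: 0.0161
```

```bash
python3 m.py
```

```text
clk 16.95 hd 7.28 z 0.0999 F [-1.86 -0.81 -0.66] Ftool [-1.95  0.57  0.66] T [-0.143  0.069  0.195] M 0.054 +Tz 0.248 ring-c tool mm [-0.1   0.23]
```

servo_tool(plan=[{"gripper":-1,"translation":[0.01,-1.48,0],"roll":0.9},{"gripper":-1,"translation":[0.01,-1.48,0],"roll":0.9}])

```text
clock: 17.12
eef_pos: [0.5546, 0.039, 0.0999]
tcp_rot: [0.999, 0.048, -0.0, 0.0]
force: [-1.1, -1.4, -1.0]
gripper_width: 0.0157
```

```bash
python3 m.py
```

```text
clk 17.12 hd 5.45 z 0.0999 F [-1.13 -1.35 -1.01] Ftool [-1.26  1.24  1.01] T [-0.253  0.184  0.157] M 0.117 +Tz 0.274 ring-c tool mm [-0.07  0.17]
```

servo_tool(plan=[{"gripper":-1,"translation":[0.01,-1.48,0],"roll":0.9},{"gripper":-1,"translation":[0.01,-1.48,0],"roll":0.9}])

```text
clock: 17.28
eef_pos: [0.5543, 0.0421, 0.0999]
tcp_rot: [0.999, 0.032, -0.0, 0.0]
force: [-1.2, -2.4, -2.7]
gripper_width: 0.0161
```

```bash
python3 m.py
```

```text
clk 17.28 hd 3.64 z 0.0999 F [-1.15 -2.36 -2.66] Ftool [-1.3   2.28  2.66] T [-0.377  0.216  0.022] M 0.215 +Tz 0.237 ring-c tool mm [-0.07  0.1 ]
```

servo_tool(plan=[{"gripper":-1,"translation":[0.01,-1.48,0],"roll":0.9},{"gripper":-1,"translation":[0.01,-1.48,0],"roll":0.9}])

```text
clock: 17.45
eef_pos: [0.5541, 0.045, 0.0999]
tcp_rot: [1.0, 0.016, -0.0, 0.0]
force: [-2.0, -2.2, -0.9]
gripper_width: 0.0157
```

```bash
python3 m.py
```

```text
clk 17.45 hd 1.84 z 0.0999 F [-2.   -2.2  -0.87] Ftool [-2.07  2.13  0.87] T [-0.414  0.235  0.082] M 0.202 +Tz 0.283 ring-c tool mm [-0.11  0.07]
```

servo_tool(plan=[{"gripper":-1,"translation":[0.01,-1.48,0],"roll":0.9},{"gripper":-1,"translation":[0.01,-1.48,0],"roll":0.9}])

```text
clock: 17.62
eef_pos: [0.5541, 0.048, 0.0999]
tcp_rot: [1.0, 0.0, -0.0, 0.0]
force: [-2.3, -2.2, -1.2]
gripper_width: 0.016
```

```bash
python3 m.py
```

```text
clk 17.62 hd 0.04 z 0.0999 F [-2.27 -2.18 -1.23] Ftool [-2.27  2.17  1.23] T [-0.385  0.291  0.064] M 0.205 +Tz 0.27 ring-c tool mm [-0.1   0.04]
```

servo_tool(plan=[{"gripper":-1,"translation":[0.01,-1.48,0],"roll":0.9},{"gripper":-1,"translation":[0.01,-1.48,0],"roll":0.9}])

```text
clock: 17.78
eef_pos: [0.5541, 0.051, 0.0999]
tcp_rot: [1.0, -0.015, -0.0, 0.0]
force: [-2.1, -2.7, -1.6]
gripper_width: 0.0158
```

```bash
python3 m.py
```

```text
clk 17.78 hd -1.76 z 0.0999 F [-2.08 -2.7  -1.61] Ftool [-2.    2.76  1.61] T [-0.481  0.247 -0.019] M 0.261 +Tz 0.242 ring-c tool mm [-0.12  0.01]
```

servo_tool(plan=[{"gripper":-1,"translation":[0.01,-1.48,0],"roll":0.9},{"gripper":-1,"translation":[0.01,-1.48,0],"roll":0.9}])

```text
clock: 17.95
eef_pos: [0.5543, 0.054, 0.0999]
tcp_rot: [1.0, -0.031, -0.0, -0.0]
force: [-1.8, -3.6, -1.2]
gripper_width: 0.0156
```

```bash
python3 m.py
```

```text
clk 17.95 hd -3.56 z 0.0999 F [-1.8  -3.65 -1.16] Ftool [-1.57  3.75  1.16] T [-0.517  0.257  0.001] M 0.354 +Tz 0.355 ring-c tool mm [-0.12 -0.01]
```

servo_tool(plan=[{"gripper":-1,"translation":[0.01,-0.82,0],"roll":0.5},{"gripper":-1,"translation":[0,0,0],"roll":0}])

```text
clock: 18.12
eef_pos: [0.5543, 0.0549, 0.0999]
tcp_rot: [0.999, -0.035, -0.0, -0.0]
force: [-2.8, -2.4, -1.5]
gripper_width: 0.0157
```

```bash
python3 m.py
```

```text
clk 18.12 hd -4.01 z 0.0999 F [-2.81 -2.44 -1.49] Ftool [-2.64  2.63  1.49] T [-0.478  0.345 -0.086] M 0.249 +Tz 0.163 ring-c tool mm [-0.15 -0.14]
```

Still only running friction, so I'll continue.

servo_tool(plan=[{"gripper":-1,"translation":[0.01,-1.48,0],"roll":0.9},{"gripper":-1,"translation":[0.01,-1.48,0],"roll":0.9}])

```text
clock: 18.28
eef_pos: [0.5545, 0.0577, 0.0999]
tcp_rot: [0.999, -0.051, -0.0, -0.0]
force: [-3.3, -3.8, -0.8]
gripper_width: 0.0157
```

```bash
python3 m.py
```

```text
clk 18.28 hd -5.86 z 0.0999 F [-3.33 -3.83 -0.84] Ftool [-2.92  4.15  0.84] T [-0.532  0.316 -0.009] M 0.392 +Tz 0.383 ring-c tool mm [-0.18  0.07]
```

servo_tool(plan=[{"gripper":-1,"translation":[0.05,-1.48,0],"roll":0.9}])

```text
clock: 18.37
eef_pos: [0.5547, 0.0592, 0.0999]
tcp_rot: [0.998, -0.059, -0.0, -0.0]
force: [-3.7, -2.3, -1.6]
gripper_width: 0.0159
```

```bash
python3 m.py
```

```text
clk 18.37 hd -6.76 z 0.0999 F [-3.72 -2.27 -1.57] Ftool [-3.43  2.7   1.58] T [-0.487  0.422 -0.035] M 0.255 +Tz 0.22 ring-c tool mm [-0.14  0.01]
```

servo_tool(plan=[{"gripper":-1,"translation":[-0.1,-1.48,0],"roll":0.9},{"gripper":-1,"translation":[0,-1.48,0],"roll":0.9}])

```text
clock: 18.53
eef_pos: [0.5551, 0.0622, 0.0999]
tcp_rot: [0.997, -0.075, -0.0, -0.0]
force: [-1.9, -2.0, -1.4]
gripper_width: 0.0157
```

```bash
python3 m.py
```

```text
clk 18.53 hd -8.56 z 0.0999 F [-1.87 -2.04 -1.44] Ftool [-1.55  2.29  1.44] T [-0.533  0.373 -0.085] M 0.217 +Tz 0.132 ring-c tool mm [-0.17 -0.04]
```

servo_tool(plan=[{"gripper":-1,"translation":[0,-1.48,0],"roll":0.9},{"gripper":-1,"translation":[0,-1.48,0],"roll":0.9}])

```text
clock: 18.7
eef_pos: [0.5556, 0.0651, 0.0999]
tcp_rot: [0.996, -0.09, -0.0, 0.0]
force: [-3.3, -2.5, -1.8]
gripper_width: 0.0163
```

```bash
python3 m.py
```

```text
clk 18.70 hd -10.36 z 0.0999 F [-3.3  -2.53 -1.76] Ftool [-2.79  3.08  1.76] T [-0.603  0.365 -0.105] M 0.291 +Tz 0.186 ring-c tool mm [-0.2  -0.02]
```

servo_tool(plan=[{"gripper":-1,"translation":[0,-1.48,0],"roll":0.9},{"gripper":-1,"translation":[0,-1.48,0],"roll":0.9}])

```text
clock: 18.87
eef_pos: [0.5562, 0.068, 0.0999]
tcp_rot: [0.994, -0.106, -0.0, -0.0]
force: [-2.8, -3.5, -0.7]
gripper_width: 0.0155
```

```bash
python3 m.py
```

```text
clk 18.87 hd -12.16 z 0.0999 F [-2.84 -3.46 -0.73] Ftool [-2.05  3.98  0.73] T [-0.576  0.351 -0.112] M 0.376 +Tz 0.264 ring-c tool mm [-0.18 -0.04]
```

servo_tool(plan=[{"gripper":-1,"translation":[0,-1.48,0],"roll":0.9},{"gripper":-1,"translation":[0,-1.48,0],"roll":0.9}])

```text
clock: 19.03
eef_pos: [0.5569, 0.0709, 0.0999]
tcp_rot: [0.993, -0.122, 0.0, -0.0]
force: [-2.1, -4.1, -1.1]
gripper_width: 0.0162
```

```bash
python3 m.py
```

```text
clk 19.03 hd -13.96 z 0.0999 F [-2.11 -4.11 -1.14] Ftool [-1.06  4.5   1.14] T [-0.615  0.367 -0.086] M 0.424 +Tz 0.339 ring-c tool mm [-0.18 -0.02]
```

servo_tool(plan=[{"gripper":-1,"translation":[0,-1.48,0],"roll":0.9}])

```text
clock: 19.12
eef_pos: [0.5572, 0.0724, 0.0999]
tcp_rot: [0.992, -0.129, -0.0, -0.0]
force: [-2.7, -3.0, -1.0]
gripper_width: 0.0158
```

```bash
python3 m.py
```

```text
clk 19.12 hd -14.86 z 0.0999 F [-2.74 -2.98 -0.98] Ftool [-1.88  3.58  0.98] T [-0.56   0.332 -0.156] M 0.338 +Tz 0.182 ring-c tool mm [-0.22 -0.02]
```

servo_tool(plan=[{"gripper":-1,"translation":[0,-1.48,0],"roll":0.9},{"gripper":-1,"translation":[0,-1.48,0],"roll":0.9}])

```text
clock: 19.28
eef_pos: [0.558, 0.0752, 0.0999]
tcp_rot: [0.989, -0.145, 0.0, -0.0]
force: [-2.5, -4.0, -1.7]
gripper_width: 0.0166
```

```bash
python3 m.py
```

```text
clk 19.28 hd -16.66 z 0.0999 F [-2.49 -4.   -1.69] Ftool [-1.24  4.54  1.69] T [-0.644  0.35  -0.099] M 0.429 +Tz 0.33 ring-c tool mm [-0.21 -0.03]
```

servo_tool(plan=[{"gripper":-1,"translation":[0,-1.48,0],"roll":0.9}])

```text
clock: 19.37
eef_pos: [0.5585, 0.0766, 0.0999]
tcp_rot: [0.988, -0.153, 0.0, -0.0]
force: [-1.5, -3.8, -2.2]
gripper_width: 0.0159
```

```bash
python3 m.py
```

```text
clk 19.37 hd -17.56 z 0.0999 F [-1.5  -3.85 -2.25] Ftool [-0.26  4.12  2.25] T [-0.696  0.27  -0.171] M 0.389 +Tz 0.218 ring-c tool mm [-0.22 -0.04]
```

servo_tool(plan=[{"gripper":-1,"translation":[0,-1.48,0],"roll":0.9},{"gripper":-1,"translation":[0,-1.48,0],"roll":0.9}])

```text
clock: 19.53
eef_pos: [0.5594, 0.0794, 0.0999]
tcp_rot: [0.986, -0.168, 0.0, -0.0]
force: [-2.0, -4.0, -1.5]
gripper_width: 0.0159
```

```bash
python3 m.py
```

```text
clk 19.53 hd -19.36 z 0.0999 F [-2.03 -3.96 -1.48] Ftool [-0.6   4.41  1.48] T [-0.727  0.274 -0.174] M 0.416 +Tz 0.243 ring-c tool mm [-0.23 -0.03]
```

servo_tool(plan=[{"gripper":-1,"translation":[0,-1.48,0],"roll":0.9},{"gripper":-1,"translation":[0,-1.48,0],"roll":0.9}])

```text
clock: 19.7
eef_pos: [0.5604, 0.0821, 0.0999]
tcp_rot: [0.983, -0.184, 0.0, 0.0]
force: [-2.2, -4.7, -1.9]
gripper_width: 0.0161
```

```bash
python3 m.py
```

```text
clk 19.70 hd -21.15 z 0.0999 F [-2.25 -4.67 -1.86] Ftool [-0.41  5.17  1.87] T [-0.824  0.321 -0.086] M 0.488 +Tz 0.402 ring-c tool mm [-0.23  0.09]
```

servo_tool(plan=[{"gripper":-1,"translation":[0,-0.82,0],"roll":0.5}])

```text
clock: 19.78
eef_pos: [0.5606, 0.0828, 0.0999]
tcp_rot: [0.982, -0.188, -0.0, 0.0]
force: [-1.8, -5.3, -1.5]
gripper_width: 0.016
```

```bash
python3 m.py
```

```text
clk 19.78 hd -21.63 z 0.0999 F [-1.75 -5.3  -1.53] Ftool [0.33 5.57 1.53] T [-0.949  0.313 -0.008] M 0.526 +Tz 0.517 ring-c tool mm [-0.28  0.14]
```

servo_tool(plan=[{"gripper":-1,"translation":[0,-0.82,0],"roll":0.5},{"gripper":-1,"translation":[0,0,0],"roll":0}])

```text
clock: 19.95
eef_pos: [0.5609, 0.0834, 0.0999]
tcp_rot: [0.981, -0.192, 0.0, 0.0]
force: [-2.4, -5.8, -1.7]
gripper_width: 0.0157
```

```bash
python3 m.py
```

```text
clk 19.95 hd -22.11 z 0.0999 F [-2.37 -5.79 -1.74] Ftool [-0.02  6.26  1.74] T [-0.94   0.256 -0.068] M 0.59 +Tz 0.522 ring-c tool mm [-0.22  0.24]
```

servo_tool(plan=[{"gripper":-1,"translation":[0,0,0],"roll":0}])

```text
clock: 20.03
eef_pos: [0.5608, 0.0834, 0.0999]
tcp_rot: [0.981, -0.192, -0.0, 0.0]
force: [-2.3, -5.1, -2.0]
gripper_width: 0.016
```

```bash
python3 m.py
```

```text
clk 20.03 hd -22.09 z 0.0999 F [-2.28 -5.06 -2.03] Ftool [-0.21  5.54  2.03] T [-0.861  0.257 -0.086] M 0.523 +Tz 0.437 ring-c tool mm [-0.28  0.24]
```

servo_tool(plan=[{"gripper":-1,"translation":[0,0,0],"roll":0}])

```text
clock: 20.12
eef_pos: [0.5609, 0.0834, 0.0999]
tcp_rot: [0.981, -0.192, 0.0, 0.0]
force: [-1.8, -4.2, -2.0]
gripper_width: 0.0159
```

```bash
python3 m.py
```

```text
clk 20.12 hd -22.09 z 0.0999 F [-1.79 -4.2  -2.02] Ftool [-0.08  4.56  2.02] T [-0.904  0.307 -0.001] M 0.43 +Tz 0.429 ring-c tool mm [-0.25  0.23]
```

servo_tool(plan=[{"gripper":-1,"translation":[0,-0.82,0],"roll":0.5},{"gripper":-1,"translation":[0,0,0],"roll":0}])

```text
clock: 20.28
eef_pos: [0.5611, 0.0841, 0.0999]
tcp_rot: [0.981, -0.196, -0.0, 0.0]
force: [-2.5, -6.0, -2.2]
gripper_width: 0.0158
```

```bash
python3 m.py
```

```text
clk 20.28 hd -22.60 z 0.0999 F [-2.51 -5.98 -2.22] Ftool [-0.02  6.48  2.22] T [-0.994  0.318  0.023] M 0.612 +Tz 0.635 ring-c tool mm [-0.27  0.37]
```

servo_tool(plan=[{"gripper":-1,"translation":[0,0,0],"roll":0}])

```text
clock: 20.37
eef_pos: [0.5612, 0.084, 0.0999]
tcp_rot: [0.981, -0.196, -0.0, 0.0]
force: [-1.1, -5.5, -2.4]
gripper_width: 0.0159
```

```bash
python3 m.py
```

```text
clk 20.37 hd -22.59 z 0.0999 F [-1.14 -5.46 -2.44] Ftool [1.04 5.48 2.44] T [-1.002  0.27   0.065] M 0.517 +Tz 0.582 ring-c tool mm [-0.24  0.35]
```

servo_tool(plan=[{"gripper":-1,"translation":[0,-1.15,0],"roll":0.7},{"gripper":-1,"translation":[0,0,0],"roll":0}])

```text
clock: 20.53
eef_pos: [0.5615, 0.085, 0.0999]
tcp_rot: [0.979, -0.202, -0.0, 0.001]
force: [-2.9, -6.3, -1.6]
gripper_width: 0.0161
```

```bash
python3 m.py
```

```text
clk 20.53 hd -23.30 z 0.0999 F [-2.89 -6.34 -1.57] Ftool [-0.15  6.96  1.58] T [-1.049  0.335  0.08 ] M 0.657 +Tz 0.738 ring-c tool mm [-0.26  0.49]
```

servo_tool(plan=[{"gripper":-1,"translation":[0,0,0],"roll":0}])

```text
clock: 20.62
eef_pos: [0.5615, 0.085, 0.0999]
tcp_rot: [0.979, -0.202, -0.0, 0.001]
force: [-2.3, -5.8, -1.7]
gripper_width: 0.016
```

```bash
python3 m.py
```

```text
clk 20.62 hd -23.27 z 0.0999 F [-2.32 -5.83 -1.7 ] Ftool [0.17 6.27 1.7 ] T [-1.066  0.275  0.007] M 0.592 +Tz 0.599 ring-c tool mm [-0.28  0.46]
```

servo_tool(plan=[{"gripper":-1,"translation":[0,0,0],"roll":0}])

```text
clock: 20.7
eef_pos: [0.5615, 0.085, 0.0999]
tcp_rot: [0.979, -0.202, -0.0, 0.001]
force: [-2.2, -5.3, -1.8]
gripper_width: 0.0162
```

```bash
python3 m.py
```

```text
clk 20.70 hd -23.27 z 0.0999 F [-2.25 -5.31 -1.76] Ftool [0.03 5.76 1.76] T [-0.979  0.291  0.103] M 0.544 +Tz 0.647 ring-c tool mm [-0.28  0.49]
```

servo_tool(plan=[{"gripper":-1,"translation":[0,-1.15,0],"roll":0.7},{"gripper":-1,"translation":[0,0,0],"roll":0}])

```text
clock: 20.87
eef_pos: [0.5619, 0.0859, 0.0998]
tcp_rot: [0.978, -0.208, -0.0, 0.001]
force: [-1.9, -7.2, -1.5]
gripper_width: 0.016
```

```bash
python3 m.py
```

```text
clk 20.87 hd -23.99 z 0.0998 F [-1.94 -7.24 -1.53] Ftool [1.17 7.41 1.54] T [-1.183  0.296  0.08 ] M 0.7 +Tz 0.779 ring-c tool mm [-0.3   0.64]
```

servo_tool(plan=[{"gripper":-1,"translation":[0,0,0],"roll":0}])

```text
clock: 20.95
eef_pos: [0.5619, 0.0859, 0.0999]
tcp_rot: [0.978, -0.208, -0.0, 0.001]
force: [-1.8, -7.2, -1.5]
gripper_width: 0.0161
```

```bash
python3 m.py
```

```text
clk 20.95 hd -23.96 z 0.0999 F [-1.77 -7.16 -1.51] Ftool [1.29 7.26 1.52] T [-1.071  0.283  0.173] M 0.686 +Tz 0.859 ring-c tool mm [-0.27  0.6 ]
```

servo_tool(plan=[{"gripper":-1,"translation":[0,0,0],"roll":0}])

```text
clock: 21.03
eef_pos: [0.5619, 0.0859, 0.0999]
tcp_rot: [0.978, -0.208, -0.0, 0.001]
force: [-2.2, -6.0, -2.3]
gripper_width: 0.0158
```

```bash
python3 m.py
```

```text
clk 21.03 hd -23.96 z 0.0999 F [-2.16 -5.98 -2.3 ] Ftool [0.45 6.34 2.31] T [-1.167  0.359  0.132] M 0.599 +Tz 0.731 ring-c tool mm [-0.27  0.62]
```

servo_tool(plan=[{"gripper":-1,"translation":[0,-1.0,0],"roll":0.6},{"gripper":-1,"translation":[0,0,0],"roll":0}])

```text
clock: 21.2
eef_pos: [0.5622, 0.0867, 0.0998]
tcp_rot: [0.977, -0.213, -0.0, 0.001]
force: [-2.8, -6.7, -1.8]
gripper_width: 0.0159
```

```bash
python3 m.py
```

```text
clk 21.20 hd -24.57 z 0.0998 F [-2.83 -6.74 -1.76] Ftool [0.23 7.3  1.78] T [-1.227  0.408  0.149] M 0.69 +Tz 0.839 ring-c tool mm [-0.3   0.75]
```

servo_tool(plan=[{"gripper":-1,"translation":[0,0,0],"roll":0}])

```text
clock: 21.28
eef_pos: [0.5622, 0.0867, 0.0998]
tcp_rot: [0.977, -0.213, -0.0, 0.001]
force: [-2.9, -6.5, -1.6]
gripper_width: 0.0159
```

```bash
python3 m.py
```

```text
clk 21.28 hd -24.55 z 0.0998 F [-2.93 -6.51 -1.6 ] Ftool [0.04 7.14 1.61] T [-1.19   0.388  0.178] M 0.674 +Tz 0.852 ring-c tool mm [-0.31  0.77]
```

servo_tool(plan=[{"gripper":-1,"translation":[0,0,0],"roll":0}])

```text
clock: 21.37
eef_pos: [0.5622, 0.0867, 0.0998]
tcp_rot: [0.977, -0.213, -0.0, 0.001]
force: [-1.9, -7.2, -1.2]
gripper_width: 0.0157
```

```bash
python3 m.py
```

```text
clk 21.37 hd -24.55 z 0.0998 F [-1.87 -7.18 -1.2 ] Ftool [1.28 7.31 1.22] T [-1.237  0.369  0.164] M 0.691 +Tz 0.855 ring-c tool mm [-0.31  0.75]
```

servo_tool(plan=[{"gripper":-1,"translation":[0,-1.0,0],"roll":0.6},{"gripper":-1,"translation":[0,0,0],"roll":0}])

```text
clock: 21.53
eef_pos: [0.5626, 0.0875, 0.0999]
tcp_rot: [0.976, -0.218, -0.0, 0.001]
force: [-2.7, -7.6, -1.3]
gripper_width: 0.0161
```

```bash
python3 m.py
```

```text
clk 21.53 hd -25.16 z 0.0999 F [-2.71 -7.63 -1.28] Ftool [0.79 8.06 1.3 ] T [-1.329  0.415  0.284] M 0.761 +Tz 1.045 ring-c tool mm [-0.29  0.87]
```

servo_tool(plan=[{"gripper":-1,"translation":[0,0,0],"roll":0}])

```text
clock: 21.62
eef_pos: [0.5626, 0.0874, 0.0998]
tcp_rot: [0.976, -0.218, -0.0, 0.001]
force: [-3.5, -7.9, -1.8]
gripper_width: 0.0159
```

```bash
python3 m.py
```

```text
clk 21.62 hd -25.14 z 0.0998 F [-3.55 -7.89 -1.77] Ftool [0.14 8.65 1.79] T [-1.277  0.387  0.238] M 0.817 +Tz 1.055 ring-c tool mm [-0.28  0.88]
```

servo_tool(plan=[{"gripper":-1,"translation":[0,0,0],"roll":0}])

```text
clock: 21.7
eef_pos: [0.5625, 0.0875, 0.0998]
tcp_rot: [0.976, -0.218, -0.0, 0.001]
force: [-2.3, -7.8, -1.9]
gripper_width: 0.0162
```

```bash
python3 m.py
```

```text
clk 21.70 hd -25.14 z 0.0998 F [-2.33 -7.76 -1.95] Ftool [1.19 8.01 1.96] T [-1.262  0.339  0.241] M 0.757 +Tz 0.999 ring-c tool mm [-0.34  0.87]
```

servo_tool(plan=[{"gripper":-1,"translation":[0,-0.33,0],"roll":0.2},{"gripper":-1,"translation":[0,0,0],"roll":0}])

```text
clock: 21.87
eef_pos: [0.5627, 0.0877, 0.0998]
tcp_rot: [0.976, -0.219, -0.0, 0.001]
force: [-2.2, -9.2, -1.9]
gripper_width: 0.016
```

```bash
python3 m.py
```

```text
clk 21.87 hd -25.34 z 0.0998 F [-2.15 -9.19 -1.86] Ftool [1.99 9.22 1.88] T [-1.382  0.387  0.296] M 0.872 +Tz 1.168 ring-c tool mm [-0.31  0.96]
```

servo_tool(plan=[{"gripper":-1,"translation":[0,0,0],"roll":0}])

```text
clock: 21.95
eef_pos: [0.5627, 0.0876, 0.0998]
tcp_rot: [0.976, -0.219, -0.0, 0.001]
force: [-3.6, -7.5, -0.5]
gripper_width: 0.0156
```

```bash
python3 m.py; python3 - <<'E'
from h import *
p,im=snap('wrist','pics/w12.png');np.savez('w12.npz',a=p[0],b=p[1])
im=im[:,:,::-1]
cv2.imwrite('pics/w12b.png',cv2.resize(im[0:150,205:355],None,fx=4,fy=4,interpolation=cv2.INTER_CUBIC))
E
python3 m.py
```

```text
clk 21.95 hd -25.33 z 0.0998 F [-3.64 -7.5  -0.47] Ftool [-0.08  8.33  0.48] T [-1.336  0.395  0.308] M 0.787 +Tz 1.095 ring-c tool mm [-0.31  0.96]
clk 22.00 hd -25.33 z 0.0998 F [-1.98 -7.67 -1.59] Ftool [1.49 7.78 1.61] T [-1.355  0.378  0.287] M 0.736 +Tz 1.023 ring-c tool mm [-0.31  0.98]
```

View pics/w12b.png

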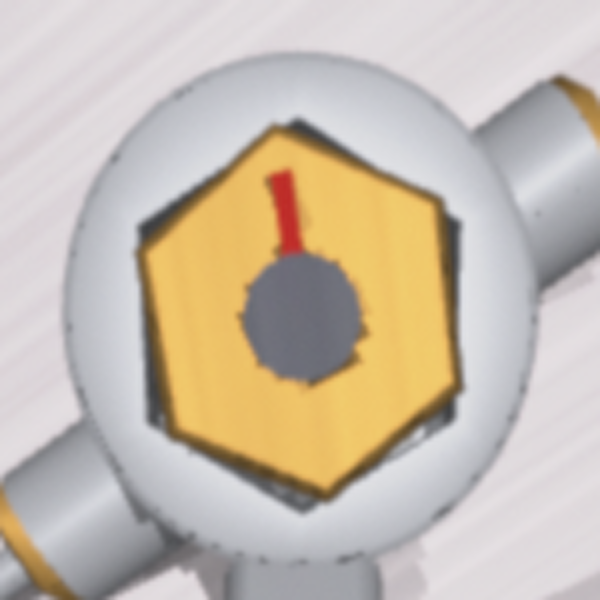

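```bash
python3 - <<'E'
from h import *
z=np.load('w12.npz');p=(z['a'],z['b']);ci=camera_info('wrist')
R=Rn.from_quat(p[1]).as_matrix()
ub=crop([(278,126),(440,200),(460,385),(327,497),(173,433),(141,250)],205,0,4)
ur=crop([(298,118),(459,220),(452,420),(304,510),(152,425),(140,228)],205,0,4)
c,a,r=hexfit(back(ci,ub,.109,p));print('bon',c,a,r)
cr,ar,rr=hexfit(back(ci,ur,.0903+.014,p));print('ring',cr,ar-60,rr,(R.T@np.r_[cr-p[0][:2],0])[:2]*1e3)
E
```

```text
bon [0.64808855 0.04773534] -16.75645898747072 [0.01764844 0.01756848 0.01757329 0.01771318 0.01766292 0.01764443]
ring [0.64819412 0.04797591] -84.32903867309459 [0.01933578 0.01930125 0.01905822 0.01899992 0.01914633 0.01916016] [94.27863279 -0.73561627]
```

servo_tool(plan=[{"gripper":-1,"translation":[0.15,5.33,0],"roll":-3.25},{"gripper":-1,"translation":[0.15,5.33,0],"roll":-3.25},{"gripper":-1,"translation":[0,0,0],"roll":0},{"gripper":-1,"translation":[0,0,0],"roll":0}])

```text
clock: 22.33
eef_pos: [0.5593, 0.079, 0.1]
tcp_rot: [0.986, -0.165, 0.0, -0.0]
force: [-1.4, -2.8, -2.2]
gripper_width: 0.0159
```

```bash
python3 m.py; python3 - <<'E'
from h import *
p,im=snap('wrist','pics/w13.png');np.savez('w13.npz',a=p[0],b=p[1])
im=im[:,:,::-1]
cv2.imwrite('pics/w13b.png',cv2.resize(im[0:150,205:355],None,fx=4,fy=4,interpolation=cv2.INTER_CUBIC))
E
```

```text
clk 22.33 hd -19.02 z 0.1000 F [-1.43 -2.79 -2.23] Ftool [-0.44  3.1   2.23] T [-0.466  0.23  -0.224] M 0.293 +Tz 0.069 ring-c tool mm [-0.21 -0.13]
```

View pics/w13b.png

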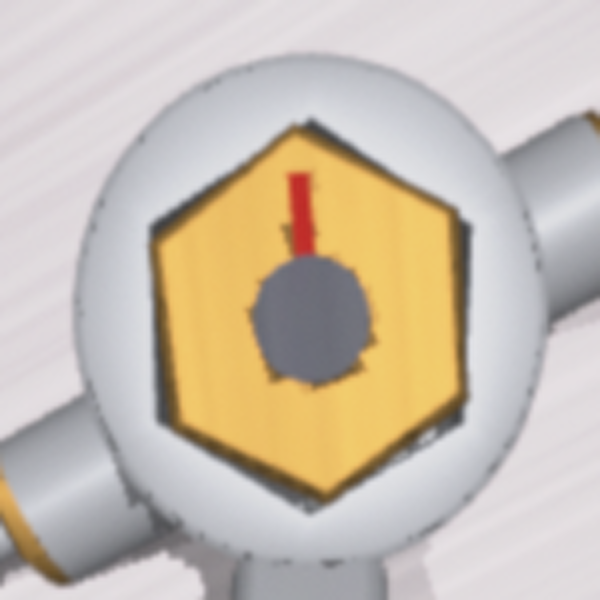

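servo_tool(plan=[{"gripper":-1,"translation":[0.12,4.92,0],"roll":-3},{"gripper":-1,"translation":[0,0,0],"roll":0},{"gripper":-1,"translation":[0,0,0],"roll":0}])

```text
clock: 22.63
eef_pos: [0.5578, 0.0746, 0.1]
tcp_rot: [0.99, -0.139, 0.0, -0.0]
force: [-2.4, -0.9, -2.7]
gripper_width: 0.0159
```

```bash
python3 m.py; python3 - <<'E'
from h import *
p,im=snap('wrist','pics/w14.png');np.savez('w14.npz',a=p[0],b=p[1])
im=im[:,:,::-1]
cv2.imwrite('pics/w14b.png',cv2.resize(im[0:150,205:355],None,fx=4,fy=4,interpolation=cv2.INTER_CUBIC))
z=np.load('w13.npz');p=(z['a'],z['b']);ci=camera_info('wrist')
ub=crop([(298,126),(457,210),(465,396),(327,497),(178,428),(155,240)],205,0,4)
print(hexfit(back(ci,ub,.109,p)))
E
```

```text
clk 22.63 hd -16.01 z 0.1000 F [-2.38 -0.91 -2.75] Ftool [-2.04  1.53  2.75] T [-0.254  0.206 -0.189] M 0.146 +Tz -0.043 ring-c tool mm [-0.27 -0.43]
(array([0.64807564, 0.04757989]), np.float64(-13.689948432463515), array([0.01766654, 0.01766186, 0.01753856, 0.01752837, 0.01772794,
       0.01769838]))
```

View pics/w14b.png

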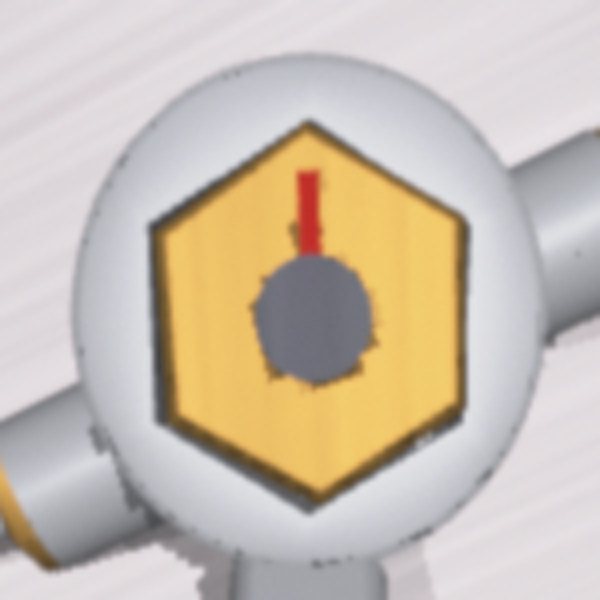

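servo_tool(plan=[{"gripper":-1,"translation":[-0.1,2.46,0],"roll":-1.5},{"gripper":-1,"translation":[0,0,0],"roll":0},{"gripper":-1,"translation":[0,0,-3],"roll":0},{"gripper":-1,"translation":[0,0,-5],"roll":0},{"gripper":-1,"translation":[0,0,-8],"roll":0},{"gripper":-1,"translation":[0,0,-20],"roll":0},{"gripper":-1,"translation":[0,0,-32],"roll":0},{"gripper":-1,"translation":[0,0,-32],"roll":0}])

```text
clock: 23.35
eef_pos: [0.556, 0.072, 0.2009]
tcp_rot: [0.992, -0.125, -0.001, -0.0]
force: [0.9, -0.4, -3.2]
gripper_width: 0.016
```

servo_tool(plan=[{"gripper":-1,"translation":[0,0,0],"roll":0},{"gripper":-1,"translation":[0,0,0],"roll":0},{"gripper":-1,"translation":[0,0,0],"roll":0}])

```text
clock: 23.6
eef_pos: [0.5564, 0.0719, 0.2]
tcp_rot: [0.992, -0.125, 0.0, -0.0]
force: [-0.3, 0.3, -3.1]
gripper_width: 0.0158
```

```bash
python3 m.py; python3 - <<'E'
from h import *
p,im=snap('wrist','pics/w15.png')
R=Rn.from_quat(p[1]).as_matrix();hd=np.degrees(np.arctan2(R[1,0],R[0,0]))
print(p,hd)
h2=np.radians(-10.3);d=np.array([.4839,-.2568])-p[0][:2]
print('roll',hd+10.3,'tool shift after roll',d@[np.cos(h2),np.sin(h2)]*1e3,d@[np.sin(h2),-np.cos(h2)]*1e3)
E
```

```text
clk 23.60 hd -14.38 z 0.2000 F [-0.28  0.28 -3.13] Ftool [-0.34 -0.2   3.13] T [ 0.002  0.054 -0.036] M -0.019 +Tz -0.055 ring-c tool mm [-0.86 -0.18]
(array([0.55642303, 0.07189993, 0.2000377 ]), array([ 9.92133615e-01, -1.25183351e-01,  3.80345060e-05, -1.28988398e-04])) -14.382688864347612
roll -4.082688864347611 tool shift after roll -12.582052961910097 336.37022301131276
```

View pics/w15.png

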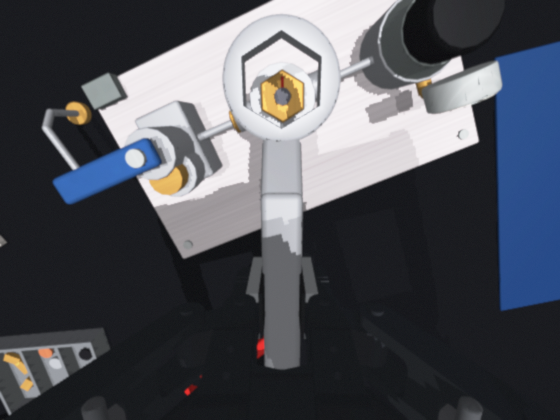

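servo_tool(plan=[{"gripper":-1,"translation":[0,0,0],"roll":-4.1},{"gripper":-1,"translation":[-1.4,25,0],"roll":0},{"gripper":-1,"translation":[-1.4,40,0],"roll":0},{"gripper":-1,"translation":[-1.4,40,0],"roll":0},{"gripper":-1,"translation":[-1.4,40,0],"roll":0},{"gripper":-1,"translation":[-1.4,40,0],"roll":0},{"gripper":-1,"translation":[-1.4,40,0],"roll":0},{"gripper":-1,"translation":[-1.4,40,0],"roll":0}])

```text
clock: 24.32
eef_pos: [0.498, -0.1883, 0.1982]
tcp_rot: [0.996, -0.09, -0.002, -0.001]
force: [0.9, -0.3, -3.2]
gripper_width: 0.016
```

servo_tool(plan=[{"gripper":-1,"translation":[-1.4,40,0],"roll":0},{"gripper":-1,"translation":[-1.4,31.4,0],"roll":0},{"gripper":-1,"translation":[0,0,0],"roll":0},{"gripper":-1,"translation":[0,0,0],"roll":0},{"gripper":-1,"translation":[0,0,0],"roll":0},{"gripper":-1,"translation":[0,0,0],"roll":0}])

```text
clock: 24.82
eef_pos: [0.4839, -0.2555, 0.1989]
tcp_rot: [0.996, -0.089, -0.001, -0.001]
force: [0.0, -0.2, -3.8]
gripper_width: 0.0159
```

```bash
python3 m.py; python3 - <<'E'
from h import *
p,im=snap('wrist','pics/w16.png');print(p)
E
```

```text
clk 24.82 hd -10.23 z 0.1989 F [ 0.04 -0.17 -3.81] Ftool [0.07 0.17 3.81] T [ 0.017  0.026 -0.013] M 0.039 +Tz 0.026 ring-c tool mm [-13.82 328.05]
(array([ 0.48388707, -0.25552387,  0.1988836 ]), array([ 9.96017835e-01, -8.91442835e-02, -9.94589644e-04, -8.83228591e-04]))
```

View pics/w16.png

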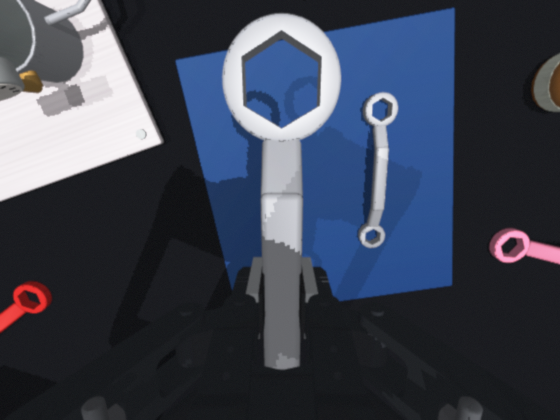

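servo_tool(plan=[{"gripper":-1,"translation":[0,0,40],"roll":0},{"gripper":-1,"translation":[0,0,40],"roll":0},{"gripper":-1,"translation":[0,0,40],"roll":0},{"gripper":-1,"translation":[0,0,30],"roll":0},{"gripper":-1,"translation":[0,0,18],"roll":0},{"gripper":-1,"translation":[0,0,10],"roll":0},{"gripper":-1,"translation":[0,0,3],"roll":0},{"gripper":-1,"translation":[0,0,0],"roll":0}])

```text
clock: 25.53
eef_pos: [0.4847, -0.2564, 0.0188]
tcp_rot: [0.996, -0.089, -0.0, -0.0]
force: [0.5, 0.4, -3.2]
gripper_width: 0.0158
```

servo_tool(plan=[{"gripper":-1,"translation":[0,0,0],"roll":0},{"gripper":-1,"translation":[0,0,1.5],"roll":0},{"gripper":-1,"translation":[0,0,0],"roll":0},{"gripper":-1,"translation":[0,0,0],"roll":0}])

```text
clock: 25.87
eef_pos: [0.485, -0.2574, 0.0184]
tcp_rot: [0.996, -0.089, 0.001, 0.0]
force: [0.9, 0.8, -4.0]
gripper_width: 0.0154
```

servo_tool(plan=[{"gripper":-1,"translation":[0,0,1.5],"roll":0},{"gripper":-1,"translation":[0,0,1],"roll":0},{"gripper":-1,"translation":[0,0,0],"roll":0},{"gripper":-1,"translation":[0,0,0],"roll":0}])

```text
clock: 26.2
eef_pos: [0.4843, -0.257, 0.0148]
tcp_rot: [0.996, -0.09, -0.0, -0.0]
force: [0.2, 0.5, -3.7]
gripper_width: 0.0156
```

servo_tool(plan=[{"gripper":-1,"translation":[0,0,1],"roll":0},{"gripper":-1,"translation":[0,0,0],"roll":0},{"gripper":-1,"translation":[0,0,0],"roll":0}])

```text
clock: 26.45
eef_pos: [0.4844, -0.257, 0.0141]
tcp_rot: [0.996, -0.09, 0.0, -0.0]
force: [-1.1, 0.1, 0.8]
gripper_width: 0.016
```

Contact with the mat (force rose from −3.7 to +0.8 N). I'll release and retreat.

servo_tool(plan=[{"gripper":-0.3,"translation":[0,0,0],"roll":0},{"gripper":0,"translation":[0,0,0],"roll":0},{"gripper":0.4,"translation":[0,0,0],"roll":0},{"gripper":0.5,"translation":[0,0,0],"roll":0},{"gripper":0.5,"translation":[0,0,0],"roll":0},{"gripper":0.5,"translation":[0,0,0],"roll":0}])

```text
clock: 26.95
eef_pos: [0.4845, -0.2571, 0.0139]
tcp_rot: [0.996, -0.089, 0.0, 0.0]
force: [0.1, 0.2, 0.4]
gripper_width: 0.0639
```

servo_tool(plan=[{"gripper":0.5,"translation":[0,0,-10],"roll":0},{"gripper":0.5,"translation":[0,0,-30],"roll":0},{"gripper":0.5,"translation":[0,0,-40],"roll":0},{"gripper":0.5,"translation":[0,0,-40],"roll":0},{"gripper":0.5,"translation":[0,0,-40],"roll":0},{"gripper":0.5,"translation":[0,0,0],"roll":0},{"gripper":0.5,"translation":[0,0,0],"roll":0},{"gripper":0.5,"translation":[0,0,0],"roll":0}])

```text
clock: 27.62
eef_pos: [0.4841, -0.2568, 0.1743]
tcp_rot: [0.996, -0.089, 0.0, 0.0]
force: [-0.4, 0.3, -0.3]
gripper_width: 0.0641
```

```bash
python3 - <<'E'
from h import *
p,im=snap('wrist','pics/w17.png');print(p,st()['force'],st()['clock'])
_,t=snap('top','pics/top1.png')
cv2.imwrite('pics/top1b.png',cv2.resize(t[130:270,180:420,::-1],None,fx=3.3,fy=3.3,interpolation=cv2.INTER_CUBIC))
E
```

```text
(array([ 0.48411794, -0.25682307,  0.17426769]), array([ 9.95988096e-01, -8.94855632e-02,  1.94380258e-04,  9.01261993e-05])) [-0.23013804 -0.62435599  0.0708313 ] 27.6667
```

View pics/w17.png

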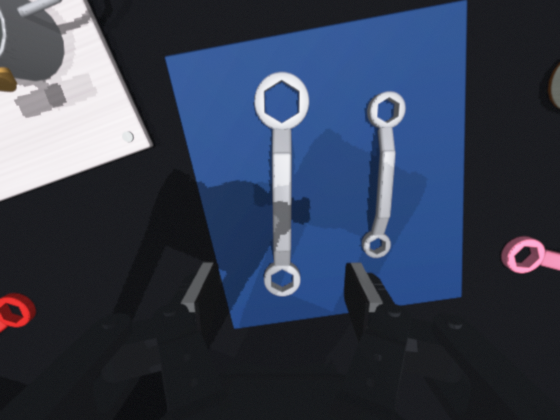

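View pics/top1b.png

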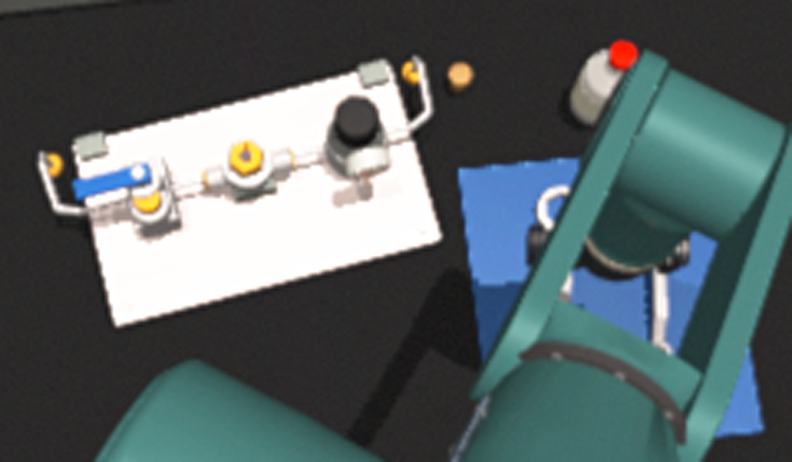

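The spanner lies flat on the mat where it started (large ring at (281,100), small ring at (282,279)), nothing else has moved, and the gripper is clear. I'm handing in.

```bash
python3 - <<'E'
from workcell import ticket
print(ticket.job_done())
E
```

```text
the job is handed in; nothing more can be done
None
```

The bonnet is nipped up at about 1.05–1.1 N m, the larger spanner is lying flat on the mat where it started, and the job is handed in at about 28 s.

- **Tightening:** I made three clockwise swings, lifting the ring off and re-seating it on the hexagon between swings. Running moment was about 0.25 N m. On the gasket I raised it in small steps. The last readings were 1.17, 1.10 and 1.02 N m; single readings scatter by about 0.1 N m, and none passed 1.17.
- **Turn:** The bonnet turned about 2.3 rad in all, which fits the stated 1.85–2.5 rad.
- **Seating and placing:** Each seating showed only light contact, about 2–3 N. On the mat, the vertical force went from −3.7 to +0.8 N at touchdown.
- **Final pictures:** The spanner is flat and the gripper is clear. The small spanner, valve and regulator, and what the pictures show of the other things, look unmoved.
- **Spring-back (could not settle):** When I took the load off, the bonnet sprang back about 3° (about 2.5° would be expected from the gasket stiffness). It ended close to the angle where it first met the gasket. The pictures cannot show how much moment it still holds, and I did not re-check it with the spanner.

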